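# Run a batch of wooden sanding blocks through the pedal marking press

### The arm

A 6-joint arm with a two-finger parallel gripper is mounted at the origin on the work surface. World frame = base frame: x ahead of the robot, y to its left, z up, the work surface at z = 0. Lengths are in mm, angles in rad, forces in N, time in s.
With the tool pointing down it reaches from about 350 to 775 mm from the base axis. Payload 7.3 kg.
Tool frame: the origin (TCP) lies on the centre line of the jaws, within the pads' length; the fingertips stand 22 mm ahead of it and the grasp point (between the pads) lies 3 mm ahead of it; z points along the fingers, y is the direction in which the jaws open and shut (so a half turn about z gives the same grasp; the last joint's range is limited). The gripper opens to 92 mm and grips with 3 to 60 N. Pads are 19 mm wide; open, the fingers measure 130 mm over their backs; the gripper's body (75 mm by 190 mm) begins 47 mm behind the grasp point.
Start: joints at [1.079, 0.342, 1.524, -0, 1.275, -0.146], TCP at [177.934, 493.946, 248.741] pointing down, gripper open.
Joint ranges: [-2.53, 2.53], [-0.77, 2.02], [0.04, 2.7], [-1, 4.14], [0.28, 2.66], [-3.11, 3.11]. Speed limits (rad/s): [2.57, 2.57, 3.14, 3.14, 3.14, 3.14].

### API

Orientations are given as [roll, pitch, yaw] about the fixed x, y, z axes, in that order (R = Rz(yaw) Ry(pitch) Rx(roll)).
In Python, from plant import get_obs, capture, close_job gives the robot as it stands.
- The arm moves only by the tool carry_out, never from a script. Its arguments are lists of equal length, an entry for each row: "xyz": the shift along the tool's x, y, z scaled (see below), a list of three; "dr": the turn, a rotation vector about the tool's x, y, z scaled (see below), a list of three. A call has 1 to 8 rows; each row shifts and turns the commanded pose from where the row before left it, along the tool's axes as they then stand; what a row does not reach is not made up. The controller multiplies each number of a shift by 0.06 m and each number of a turn by 8 degrees. A row lasts 1/8 s, in which the tool goes at most 62.5 mm and 10.7 degrees, less where a joint would pass 70% of its speed; a pose out of reach is approached as far as the arm can. A call with a number of a shift or a turn outside -1 to 1 is refused whole. A call with a gripper value outside its range is refused whole. "gripper" is the gripper's target within -1 to 1 (fully open at 1, half-way at 0, shut at -1), set as the call begins (left out, the last holds). The fingers move at their own pace and stop on an object; the grip force is fixed at half the most. Time passes only in rows, so rows that do not move let the fingers close. It gives the time, the measured TCP pose, the force and the opening at its end, in the units of the state.
- get_obs(): the state, without advancing time (a new reading comes with each control period).
- capture(name): name is "side" or "top"; returns a dict with "image" (384x512x3 uint8, blue, green, red), "fx", "fy", "cx", "cy" (pixels), "pose" (4x4, takes a point from camera to world coordinates). Camera axes: x right, y up, looking along -z (the intrinsics and any distortion apply to the point x, -y, -z); pixel columns grow to the right and rows downward; lengths in mm; the calibration is good to about 2 mm. A picture is of the moment at which its call begins. There is no depth.
- close_job(): hands the job in, once; it reports no verdict.
The state is a dict: "time": time; "joint_positions": joint angles; "dq": joint speeds; "tau": joint torques, N m; "tool_pos": TCP position; "tcp_rot": TCP orientation; "contact_force": force on the tool from outside, world axes, zero at the start; "moment": the same for the moment, N m; "grip_width": finger opening in mm.
Only numpy, scipy, OpenCV 4.12 (cv2) and the standard library are available. Lean on these libraries where they do the work, as an engineer would, in place of code of your own. Each camera call takes 0.05 s, during which the arm holds its last target.

### The job

Raise the press's hold-down bar fully with its red-knobbed lever, slide every wooden sanding block from the mat nose first under it, each flat on the bed and square with its nose against the back stop, then lower the lever fully and press the yellow spring pedal right down to its stop for about a second to mark them all together. Then let the pedal up, raise the lever fully again, and move all the blocks to the wooden tray, lying flat and not stacked; leave the lever raised. Never press the pedal while the hold-down is up, and do not disturb the spray can or the jar.

Things in the scene. Friction and masses are not known exactly. Their poses are not given: they have to be found in the camera images.
- blank0: wooden sanding block (two or three; None = absent): pale base 110 x 42 x 18 mm, on it a darker grip ridge 14 mm wide, 25 mm tall (top 43 mm above the underside), from x -50 to +15 mm; about 80 g. Bare nose at +x. Origin at the centre of the underside, z up. Starts on the mat, 75 mm apart, nose away from the robot. Pinch the ridge across y
- blank1: wooden sanding block (two or three; None = absent): pale base 110 x 42 x 18 mm, on it a darker grip ridge 14 mm wide, 25 mm tall (top 43 mm above the underside), from x -50 to +15 mm; about 80 g. Bare nose at +x. Origin at the centre of the underside, z up. Starts on the mat, 75 mm apart, nose away from the robot. Pinch the ridge across y
- blank2: wooden sanding block (two or three; None = absent): pale base 110 x 42 x 18 mm, on it a darker grip ridge 14 mm wide, 25 mm tall (top 43 mm above the underside), from x -50 to +15 mm; about 80 g. Bare nose at +x. Origin at the centre of the underside, z up. Starts on the mat, 75 mm apart, nose away from the robot. Pinch the ridge across y
- press: green marking press, fixed; origin on the bench, +x to its back (away from the robot, within 10 degrees), y left. Flat bed, top 22 mm above the bench, x -80 to 100, y -150 to 150 mm, rails 12 mm high at y +-113 (inner faces +-108); three lanes, centred at y -75, 0, 75 (any will do). Behind it the head, x 52 to 120, bottom 92, top 161 mm up, on columns at y +-137
- bed_seat (a point): point on the bed's top at press x = +10 mm, y = 0; axes as the press's. A block with its nose against the back stop (low steel wall, face at press x = 65 mm, top 38 mm above the bench, y -125 to 125) has its origin level with this point in the press's x, in any lane
- hold_down (a point): middle of the underside of the orange hold-down bar (10 mm deep, 210 mm wide, 14 mm tall) that crosses the lanes at press x = 44.5 mm. Its underside is 42 mm above the bench with the lever fully lowered (2 mm over the blocks), rising evenly to 72 mm with it fully raised: blocks slide in and out under it from the front. The ram behind it follows the pedal and stays clear of the blocks
- lever (a joint): hold-down lever on the left side of the head, rad: 0 = fully lowered (bar down; lever points forward, 0.1 rad below level), 0.8 = fully raised (0.7 rad above level). Pivot axis along the press's y at press (70, 172, 125) mm, knob centre 110 mm from it towards the front (-x). Stiff hinge (about 3 N at the knob): it stays where it is left. Starts part-way
- lever_knob (a point): centre of the red ball knob, 26 mm across, on the end of the lever (10 mm bar); turns with the lever. It can be pinched from above across the press's y and carried round the arc
- pedal (a joint): spring pedal, rad: 0 = up, 0.24 = down at its stop; springs back when let go. Needs about 5 N at the pad to start and 12 N at the stop
- pedal_pad (a point): point on the top of the yellow pedal plate with black rubber pad (58 mm wide, 120 mm long), on its middle line, 90 mm from the hinge and 26 mm from its free end; about 56 mm above the bench when up and 22 mm lower at the stop. Its x points level (pedal up) from free end towards hinge, and it moves with the pedal, on a fixed dark steel base in front of the press
- tray: shallow dark wooden tray, fixed, open on top, outer 162 x 232 x 20 mm, walls and floor about 6 mm; origin at the centre of its underside, long side along its y. To the left or right of the press
- mat: blue mat, fixed, 160 x 230 x 3 mm, on which the blocks start; origin at the centre of its underside, long side along its y. On the other side from the tray
- spray_can: bystander: spray can, 56 mm across, 170 mm tall, loose; origin at the centre of its underside
- jar: bystander: amber jar with orange lid, 60 mm across, 80 mm tall, loose; origin at the centre of its underside
Things that resemble listed ones, but are neither listed nor needed, are in the scene too. What is shaped like the part that bears pedal but green or pink is not meant.

How it is judged (in metres and radians):
On the way, in this order (a step that is already met when the one before it is completed fails the run):
1. lever fully raised with every block flat on the bed, square, against the stop (value of joint lever above 0.68 rad and x of blank0 in the frame of bed_seat between -0.009 and 0.008 m and y of blank0 in the frame of bed_seat between -0.105 and 0.105 m and z of blank0 in the frame of bed_seat between -0.005 and 0.006 m and angle between the x axis of each of blank0, blank1, blank2 and the x axis of press, either way round below 0.15 rad and angle between each of blank0, blank1, blank2's own z axis and vertical below 0.1 rad and x of blank1 in the frame of bed_seat between -0.009 and 0.008 m and y of blank1 in the frame of bed_seat between -0.105 and 0.105 m and z of blank1 in the frame of bed_seat between -0.005 and 0.006 m and x of blank2 in the frame of bed_seat between -0.009 and 0.008 m and y of blank2 in the frame of bed_seat between -0.105 and 0.105 m and z of blank2 in the frame of bed_seat between -0.005 and 0.006 m), for 0.2 s.
2. lever fully lowered over the loaded blocks (value of joint lever below 0.08 rad and x of blank0 in the frame of bed_seat between -0.009 and 0.008 m and y of blank0 in the frame of bed_seat between -0.105 and 0.105 m and z of blank0 in the frame of bed_seat between -0.005 and 0.006 m and angle between the x axis of each of blank0, blank1, blank2 and the x axis of press, either way round below 0.15 rad and angle between each of blank0, blank1, blank2's own z axis and vertical below 0.1 rad and x of blank1 in the frame of bed_seat between -0.009 and 0.008 m and y of blank1 in the frame of bed_seat between -0.105 and 0.105 m and z of blank1 in the frame of bed_seat between -0.005 and 0.006 m and x of blank2 in the frame of bed_seat between -0.009 and 0.008 m and y of blank2 in the frame of bed_seat between -0.105 and 0.105 m and z of blank2 in the frame of bed_seat between -0.005 and 0.006 m), for 0.2 s.
3. pedal held at its stop with the lever down and the blocks in place (value of joint pedal above 0.215 rad and value of joint lever below 0.1 rad and x of blank0 in the frame of bed_seat between -0.009 and 0.008 m and y of blank0 in the frame of bed_seat between -0.105 and 0.105 m and z of blank0 in the frame of bed_seat between -0.005 and 0.006 m and angle between the x axis of each of blank0, blank1, blank2 and the x axis of press, either way round below 0.15 rad and angle between each of blank0, blank1, blank2's own z axis and vertical below 0.1 rad and x of blank1 in the frame of bed_seat between -0.009 and 0.008 m and y of blank1 in the frame of bed_seat between -0.105 and 0.105 m and z of blank1 in the frame of bed_seat between -0.005 and 0.006 m and x of blank2 in the frame of bed_seat between -0.009 and 0.008 m and y of blank2 in the frame of bed_seat between -0.105 and 0.105 m and z of blank2 in the frame of bed_seat between -0.005 and 0.006 m), for 0.4 s.
4. pedal let up and lever fully raised again (value of joint pedal below 0.05 rad and value of joint lever above 0.68 rad), for 0.2 s.
At the end, for the whole second after the job is handed in: Every block lies flat (within 7 degrees) and still on the tray's floor inside its walls, the lever is raised beyond 0.68 of its 0.8 rad and the pedal is up (all of step 4 and x of blank0 in the frame of tray between -0.075 and 0.075 m and y of blank0 in the frame of tray between -0.11 and 0.11 m and z of blank0 in the frame of tray between 0 and 0.013 m and angle between each of blank0, blank1, blank2's own z axis and vertical below 0.12 rad and linear speed of each of blank0, blank1, blank2 below 0.02 m/s and x of blank1 in the frame of tray between -0.075 and 0.075 m and y of blank1 in the frame of tray between -0.11 and 0.11 m and z of blank1 in the frame of tray between 0 and 0.013 m and x of blank2 in the frame of tray between -0.075 and 0.075 m and y of blank2 in the frame of tray between -0.11 and 0.11 m and z of blank2 in the frame of tray between 0 and 0.013 m); the robot touches nothing.
It fails at once if pedal pressed (beyond 0.1 rad) while the hold-down lever is up (beyond 0.25 rad) (value of joint pedal above 0.1 rad and value of joint lever above 0.25 rad).
It fails at once if a bystander disturbed (moved over 30 mm) (distance of any of spray_can, jar from where it was at the start of the episode above 0.03 m).
Of blank0, blank1, blank2 only 2 to 3 are there at a start; the rules pass over those that are not, and their reading is None.
At some moment in a run one of blank0, blank1, blank2 may be knocked a few centimetres aside while the robot is not near it.
Once in a run the grip may slacken for a moment while it holds something.
It also fails if it takes over 210 s, if anything falls off the work surface, if the arm or the gripper's body presses on something with over 40 N, if the wrist force passes 120 N, or if a joint passes its speed limit or range.

## Working session

There is one attempt and no reset: what is moved stays moved. The work goes in short steps, Python scripts to look and compute and a tool call to move; the robot and the scene stay as the last step left them, time stands still between calls to the robot, and variables do not carry over. Pictures are saved under pics/ and viewed, and the job is handed in when it is done.

Besides the shell and the picture viewer there is one more tool, called after "Emit:" by a JSON object that holds its "name" and its "arguments", one argument or row to a line. carry_out: Moves the arm, as the interface text tells. Shifts and turns lie within -1 to 1; 1 stands for 0.06 m of shift or 8 degrees of turn. Its arguments: {"type":"object","properties":{"xyz":{"type":"array"},"dr":{"type":"array"},"gripper":{"type":"number"}},"required":["xyz","dr"]}

```bash
ls; mkdir -p pics; python3 - <<'E'
from plant import get_obs, capture
import cv2
o=get_obs(); print(o)
for n in("side","top"):
    c=capture(n); cv2.imwrite(f"pics/{n}0.png",c["image"]); print(n,{k:c[k] for k in c if k!="image"})
E
```

```text
pics
{'time': 0.0, 'joint_positions': array([ 1.07901054e+00,  3.42698174e-01,  1.52501809e+00,  1.94913709e-05,
        1.27536710e+00, -1.46011038e-01]), 'dq': array([ 0.00052135,  0.00022304, -0.00127406,  0.00026586,  0.00069746,
        0.00010098]), 'tau': array([ 9.58351229e-04, -4.31240237e+01, -2.44220424e+01,  7.17751589e-02,
        5.58860635e-02, -1.18390453e-04]), 'tool_pos': array([177.74104802, 493.6092003 , 248.05729106]), 'tcp_rot': array([-3.14012052e+00, -2.35327891e-04,  2.79581204e+00]), 'contact_force': array([-0.13204364, -1.17044344,  0.32361624]), 'moment': array([ 0.00617071,  0.00176478, -0.00930986]), 'grip_width': 91.93001467885135}
side {'fx': 350.1309779899915, 'fy': 350.1309779899915, 'cx': 258.19798268542587, 'cy': 189.93296924558857, 'pose': array([[ 8.44788039e-01,  3.30617989e-01, -4.20743287e-01,
         3.09496814e+01],
       [-5.35099645e-01,  5.20137542e-01, -6.65676579e-01,
        -7.59723969e+02],
       [-1.24027273e-03,  7.87495195e-01,  6.16319543e-01,
         7.72806110e+02],
       [ 0.00000000e+00,  0.00000000e+00,  0.00000000e+00,
         1.00000000e+00]])}
top {'fx': 390.3485689869708, 'fy': 390.3485689869708, 'cx': 255.080949551676, 'cy': 194.89534811300504, 'pose': array([[ 3.01758101e-02,  9.96367750e-01, -7.96286890e-02,
         3.90790815e+02],
       [-9.99506547e-01,  3.07739572e-02,  6.29495154e-03,
        -9.15537138e+00],
       [ 8.72257657e-03,  7.93994408e-02,  9.96804718e-01,
         1.31192981e+03],
       [ 0.00000000e+00,  0.00000000e+00,  0.00000000e+00,
         1.00000000e+00]])}
```

View pics/side0.png

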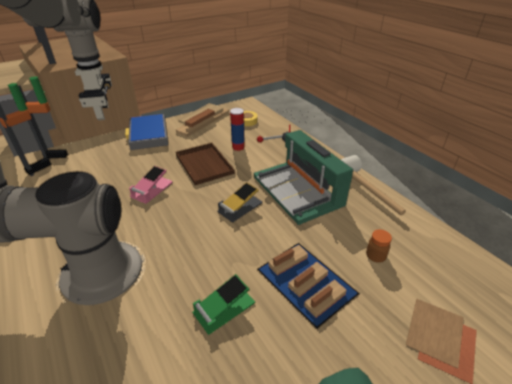

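View pics/top0.png

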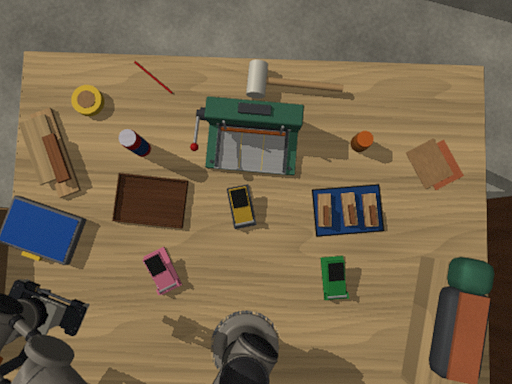

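Three blocks are on the mat at top-view pixels (324,210), (349,209) and (372,209). The three pedal-like things are yellow (241,206), pink (161,270) and green (334,277); the yellow one in front of the press fits. I'll confirm it in the enlarged crops.

```bash
cat > h.py <<'E'
import numpy as np, cv2
from plant import get_obs, capture
def proj(c,p):
    T=c["pose"]; q=T[:3,:3].T@(np.asarray(p,float)-T[:3,3])
    return np.array([c["cx"]+c["fx"]*q[0]/-q[2], c["cy"]+c["fy"]*-q[1]/-q[2]])
def ray(c,u,v):
    T=c["pose"]; d=np.array([(u-c["cx"])/c["fx"],-(v-c["cy"])/c["fy"],-1.])
    return T[:3,3], T[:3,:3]@d
def onz(c,u,v,z):
    o,d=ray(c,u,v); return o+d*(z-o[2])/d[2]
def tri(c1,p1,c2,p2):
    o1,d1=ray(c1,*p1);o2,d2=ray(c2,*p2)
    s=np.linalg.lstsq(np.c_[d1,-d2],o2-o1,rcond=None)[0]
    a=o1+s[0]*d1;b=o2+s[1]*d2
    return (a+b)/2,np.linalg.norm(a-b)
def crop(img,x0,y0,w,h,k,name):
    cv2.imwrite("pics/"+name,cv2.resize(img[y0:y0+h,x0:x0+w],None,fx=k,fy=k,interpolation=cv2.INTER_CUBIC))
E
python3 - <<'E'
from h import *
t=capture("top");s=capture("side")
crop(t["image"],185,80,205,160,3.8,"t1.png"); crop(s["image"],210,100,190,150,4,"s1.png"); crop(s["image"],170,100,180,110,4,"s1b.png")
crop(s["image"],250,230,120,100,6,"s1c.png")
crop(t["image"],300,170,100,75,8,"t1c.png")
E
```

```text
(no output)
```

View pics/t1.png

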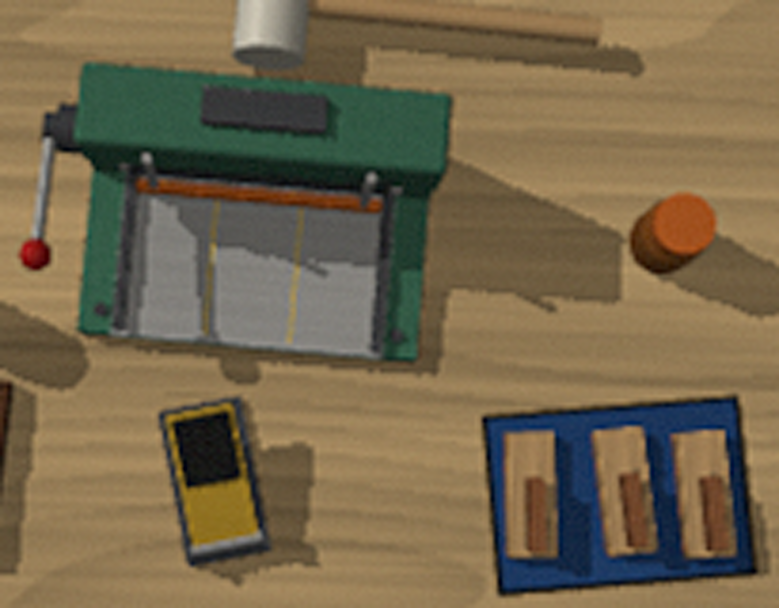

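View pics/s1.png

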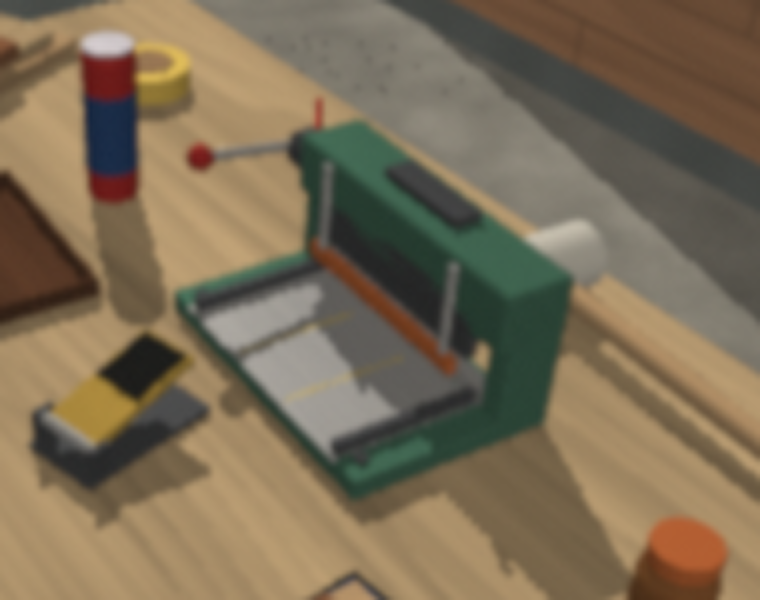

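View pics/t1c.png

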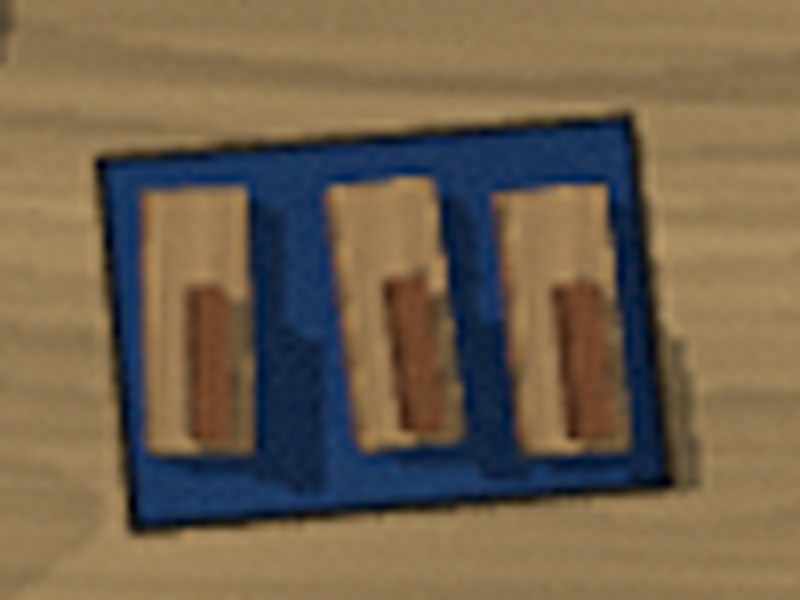

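View pics/s1c.png

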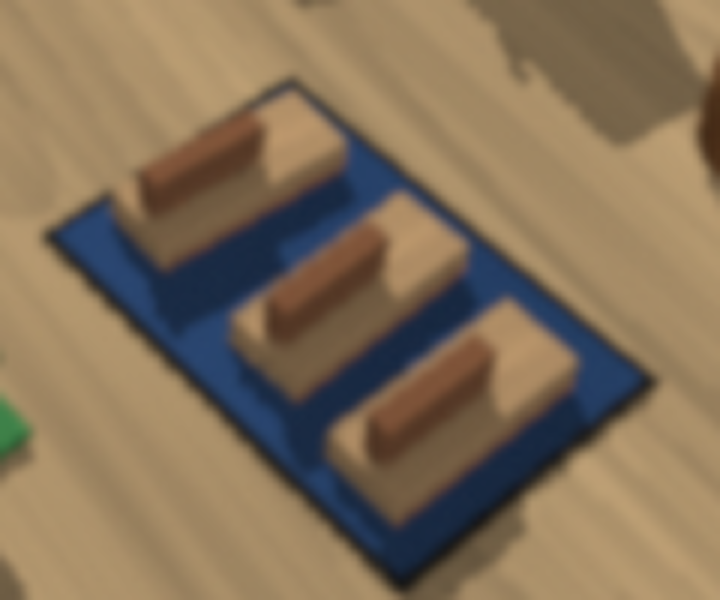

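```bash
python3 - <<'E'
from h import *
np.set_printoptions(precision=1,suppress=True)
t=capture("top");s=capture("side")
T=lambda X,Y,k,x0,y0:((X+.5)/k-.5+x0,(Y+.5)/k-.5+y0)
t1=lambda X,Y:T(X,Y,3.8,185,80)
print("bed front L,R",onz(t,*t1(80,332),22),onz(t,*t1(417,360),22))
print("head fL fR bL bR",*[onz(t,*t1(*p),161) for p in[(78,150),(445,190),(86,63),(452,95)]])
print("stripes front/back",*[onz(t,*t1(*p),22) for p in[(210,335),(218,203),(290,343),(301,210)]])
k,e=tri(t,t1(35,254),s,T(200,157,4,210,100)); print("knob",k,e)
print("pad black far mid/near mid; hinge",*[onz(t,*t1(*p),z) for p,z in[((206,408),60),((216,482),50),((228,550),40)]])
def S1(X,Y):return T(X,Y,4,210,100)
print("pedal corners tri", tri(t,t1(236,402),s,S1(190,362)), tri(t,t1(165,417),s,S1(150,335)))
print("pad rubber near corners", tri(t,t1(186,489),s,S1(100,370)), tri(t,t1(241,478),s,S1(140,400)))
# blocks
im=t["image"]; hsv=cv2.cvtColor(im,cv2.COLOR_BGR2HSV)
sub=np.zeros(im.shape[:2],np.uint8); sub[180:233,312:384]=255
H,S,V=cv2.split(hsv)
blue=((H>95)&(H<135)&(S>80))
m=((~blue)&(V>70)&(sub>0)).astype(np.uint8)
quad=np.array([T(*p,8,300,170) for p in[(112,165),(622,127),(658,478),(140,515)]],np.int32)
q=np.zeros_like(m);cv2.fillPoly(q,[quad],1);m&=q
cs,_=cv2.findContours(m,cv2.RETR_EXTERNAL,cv2.CHAIN_APPROX_NONE)
for c in cs:
    if cv2.contourArea(c)<150: continue
    r=cv2.minAreaRect(c);b=cv2.boxPoints(r)
    w=np.array([onz(t,*p,21) for p in b]); 
    print("rect",r,w[:,:2].mean(0),np.linalg.norm(w[0]-w[1]),np.linalg.norm(w[1]-w[2]))
for n,P in dict(A=[(143,190),(247,188),(253,453),(148,455)],B=[(328,185),(435,178),(463,443),(358,451)],C=[(495,192),(605,187),(631,453),(521,453)]).items():
    w=np.array([onz(t,*T(*p,8,300,170),21) for p in P])
    d=(w[0]+w[1]-w[2]-w[3])/2
    print(n,w[:,:2].mean(0),"yaw deg",np.degrees(np.arctan2(d[1],d[0])),np.linalg.norm(d))
for n,P in dict(A=[(188,285),(230,285),(230,440),(190,440)],B=[(387,278),(424,275),(443,430),(405,433)],C=[(553,284),(597,282),(615,436),(573,438)]).items():
    w=np.array([onz(t,*T(*p,8,300,170),46) for p in P])
    d=(w[0]+w[1]-w[2]-w[3])/2
    print("ridge",n,w[:,:2].mean(0),"yaw deg",np.degrees(np.arctan2(d[1],d[0])),np.linalg.norm(d))
tr=[onz(t,*p,20)[:2] for p in [(119,174),(189,177),(184,228),(113,222)]]; print("tray",tr,np.mean(tr,0))
print("can",onz(t,128,136,170),"jar",onz(t,*t1(677,230),80))
E
```

```text
bed front L,R [581.9 150.   22. ] [ 566.5 -146.1   22. ]
head fL fR bL bR [706.2 140.2 161. ] [ 683.4 -150.4  161. ] [776.7 136.7 161. ] [ 760.3 -154.4  161. ]
stripes front/back [582.8  36.   22. ] [700.6  32.9  22. ] [578.  -34.3  22. ] [696.7 -40.6  22. ]
knob [626.7 173.6 139.9] 1.0761149386888136
pad black far mid/near mid; hinge [514.7  36.   60. ] [452.7  25.7  50. ] [395.3  13.8  40. ]
pedal corners tri (array([518.1,  12.2,  58. ]), np.float64(5.975084488774902)) (array([508.4,  70. ,  52.6]), np.float64(3.881828784680019))
pad rubber near corners (array([447.8,  49.9,  53.6]), np.float64(4.483134622235531)) (array([458.7,   3.6,  48.9]), np.float64(4.373620273541185))
rect ((369.7178039550781, 209.67822265625), (33.93076705932617, 14.627046585083008), 84.2894058227539) [ 456.7 -398.8] 48.913452795023524 112.34844634302124
rect ((324.0, 209.5), (33.0, 14.0), 90.0) [ 452.6 -247. ] 46.611830220290905 109.38038657629926
rect ((348.71295166015625, 208.7744598388672), (33.71809768676758, 14.257710456848145), 83.1572265625) [ 457.5 -329. ] 47.63820833475941 111.62948224866915
A [ 451.8 -247.9] yaw deg 2.1123675325973674 109.75545739212026
B [ 457.4 -330.1] yaw deg 6.887519964139142 110.50566022596323
C [ 456.6 -399.5] yaw deg 6.045712910665304 109.55300441963826
ridge A [ 434.  -248.4] yaw deg 1.2748585014387352 62.82463271219643
ridge B [ 440.  -331.7] yaw deg 7.443581547601994 63.198117500096316
ridge C [ 439.7 -400.8] yaw deg 7.430667481724819 62.79973567435848
tray [array([549.7, 437. ]), array([546.9, 204.3]), array([377.5, 213.3]), array([390.1, 447.5])] [466.  325.5]
can [645.3 365.2 170. ] jar [ 676.  -357.2   80. ]
```

The crops confirm the yellow pedal: it sits on a dark base, with its black rubber pad toward the press at about top px (240,196) and its hinge toward the robot. Next I'll refine the knob by colour and plan the lever approach.

```bash
cat >> h.py <<'E'
from scipy.spatial.transform import Rotation as Ro
def plan(tgt,yaw_deg=None,n=None):
    """straight move to TCP target, tool down. prints turn rows, then shift rows in scaled units"""
    o=get_obs(); R=Ro.from_euler("xyz",o["tcp_rot"]).as_matrix(); p=o["tool_pos"]
    if yaw_deg is not None:
        Rt=Ro.from_euler("xyz",[np.pi,0,np.radians(yaw_deg)]).as_matrix()
        rv=np.degrees(Ro.from_matrix(R.T@Rt).as_rotvec())/8
        print("turn total",np.round(rv,3)); R=Rt
    d=R.T@(np.asarray(tgt,float)-p)/60
    print("at",p.round(1),"yaw",np.degrees(o["tcp_rot"]).round(1),"shift total(tool)",d.round(3),"rows>=",int(np.ceil(np.abs(d).max())),"F",o["contact_force"].round(1),"w",round(o["grip_width"],1),"t",o["time"])
def redknob(c,box):
    x0,y0,x1,y1=box; im=c["image"][y0:y1,x0:x1].astype(int)
    m=((im[...,2]>90)&(im[...,1]<60)&(im[...,0]<60)).astype(np.uint8)
    n,l,st,ce=cv2.connectedComponentsWithStats(m)
    i=1+np.argmax(st[1:,4]); return ce[i]+[x0,y0],st[i]
E
python3 - <<'E'
from h import *
np.set_printoptions(precision=1,suppress=True)
t=capture("top");s=capture("side")
a,sa=redknob(t,(186,135,206,160));b,sb=redknob(s,(252,130,268,148))
print(a,sa,b,sb); k,e=tri(t,a,s,b); print(k,e)
plan([k[0],k[1],k[2]+80],176.7)
E
```

```text
[193. 146.] [ 4  8  7  7 33] [259.7 139. ] [ 5  7  6  5 22]
[628.8 176.6 137.2] 1.3979112537907141
turn total [-0.  -0.  -2.1]
at [177.9 493.9 248.6] yaw [-180.    -0.   160.2] shift total(tool) [-7.8 -4.8  0.5] rows>= 8 F [1.4 0.7 0.6] w 91.9 t 0.4
```

Emit:
{"name": "carry_out", "arguments": {
  "xyz": [
    [0, 0, 0],
    [0, 0, 0],
    [0, 0, 0],
    [-0.9, -0.55, 0],
    [-0.9, -0.55, 0],
    [-0.9, -0.55, 0],
    [-0.9, -0.55, 0],
    [-0.9, -0.55, 0]
  ],
  "dr": [
    [0, 0, -0.7],
    [0, 0, -0.7],
    [0, 0, -0.7],
    [0, 0, 0],
    [0, 0, 0],
    [0, 0, 0],
    [0, 0, 0],
    [0, 0, 0]
  ]
}}

```text
time: 1.4
tool_pos: [437.2, 315.9, 248.9]
tcp_rot: [3.141, 0.0, 3.089]
contact_force: [-0.2, 0.9, -1.1]
grip_width: 91.9
```

```bash
python3 - <<'E'
from h import *
np.set_printoptions(suppress=True)
plan([628,175.5,220],176.7)
E
```

```text
turn total [0.004 0.003 0.036]
at [437.2 315.9 248.9] yaw [180.   0. 177.] shift total(tool) [-3.31  -2.153  0.482] rows>= 4 F [-0.2  0.9 -1.1] w 91.9 t 1.4
```

Emit:
{"name": "carry_out", "arguments": {
  "xyz": [
    [-0.83, -0.54, 0.12],
    [-0.83, -0.54, 0.12],
    [-0.83, -0.54, 0.12],
    [-0.82, -0.53, 0.12],
    [0, 0, 0]
  ],
  "dr": [
    [0, 0, 0],
    [0, 0, 0],
    [0, 0, 0],
    [0, 0, 0],
    [0, 0, 0]
  ]
}}

```text
time: 2.02
tool_pos: [629.5, 174.4, 217.8]
tcp_rot: [-3.141, -0.001, 3.084]
contact_force: [-0.1, 0.4, 0.3]
grip_width: 91.6
```

```bash
python3 - <<'E'
from h import *
np.set_printoptions(suppress=True)
t=capture("top");s=capture("side")
crop(s["image"],200,60,190,150,4,"s2.png");crop(t["image"],140,80,200,150,4,"t2.png")
plan([628,175.5,140],176.7)
E
```

```text
turn total [ 0.001 -0.01   0.027]
at [627.2 177.5 219.2] yaw [180.   -0.1 176.9] shift total(tool) [-0.016 -0.032  1.32 ] rows>= 2 F [ 0.  -0.2  0.7] w 91.8 t 2.125
```

View pics/s2.png

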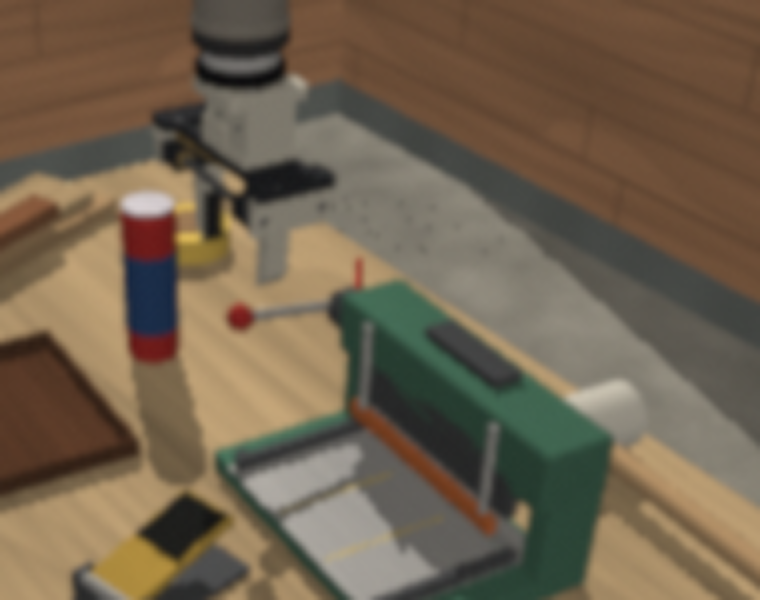

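View pics/t2.png

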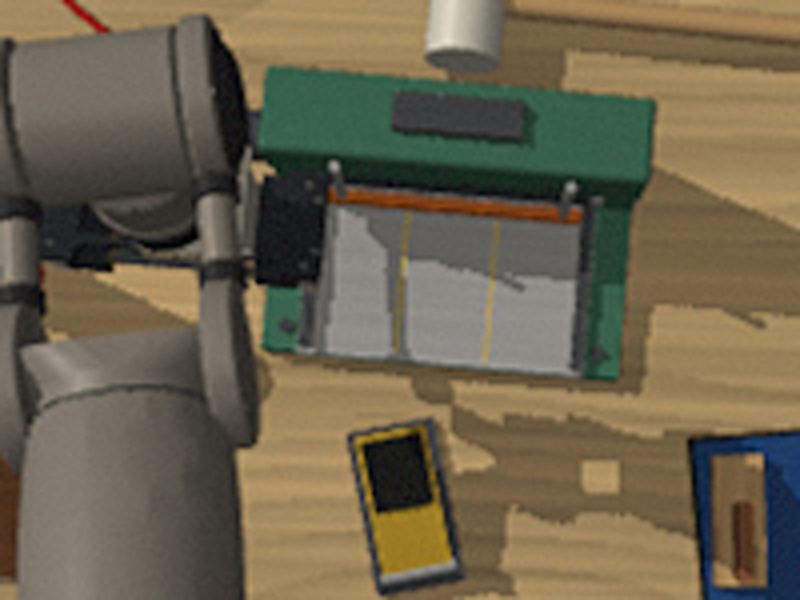

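The gripper stands over the red knob (side crop (240,317)), with one finger on each side. I'll descend and close.

Emit:
{"name": "carry_out", "arguments": {
  "xyz": [
    [0, -0.03, 0.44],
    [0, 0, 0.44],
    [0, 0, 0.42],
    [0, 0, 0]
  ],
  "dr": [
    [0, 0, 0],
    [0, 0, 0],
    [0, 0, 0],
    [0, 0, 0]
  ]
}}

```text
time: 2.62
tool_pos: [625.1, 177.3, 140.6]
tcp_rot: [-3.141, -0.004, 3.091]
contact_force: [0.9, 0.6, 0.1]
grip_width: 91.9
```

```bash
python3 - <<'E'
from h import *
s=capture("side")
crop(s["image"],200,60,150,120,5,"s3.png")
plan([628,175.5,140],176.7)
E
```

```text
turn total [ 0.    -0.006  0.047]
at [626.2 177.2 142.3] yaw [180.   -0.  177.1] shift total(tool) [-0.031 -0.027  0.038] rows>= 1 F [1.  0.  1.1] w 92.0 t 2.675
```

View pics/s3.png

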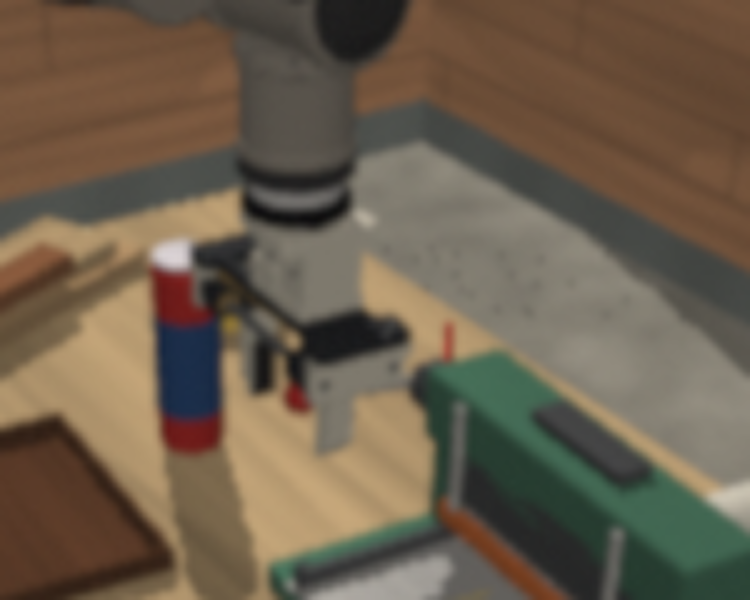

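Emit:
{"name": "carry_out", "arguments": {
  "xyz": [
    [0, 0, 0],
    [0, 0, 0],
    [0, 0, 0],
    [0, 0, 0],
    [0, 0, 0],
    [0, 0, 0]
  ],
  "dr": [
    [0, 0, 0],
    [0, 0, 0],
    [0, 0, 0],
    [0, 0, 0],
    [0, 0, 0],
    [0, 0, 0]
  ],
  "gripper": -1
}}

```text
time: 3.42
tool_pos: [627.1, 176.1, 141.9]
tcp_rot: [3.142, -0.0, 3.089]
contact_force: [0.5, -0.4, 0.2]
grip_width: 36.3
```

Emit:
{"name": "carry_out", "arguments": {
  "xyz": [
    [0, 0, 0],
    [0, 0, 0],
    [0, 0, 0],
    [0, 0, 0]
  ],
  "dr": [
    [0, 0, 0],
    [0, 0, 0],
    [0, 0, 0],
    [0, 0, 0]
  ]
}}

```text
time: 3.92
tool_pos: [627.0, 174.5, 141.8]
tcp_rot: [-3.139, -0.001, 3.089]
contact_force: [-1.0, -5.2, 0.5]
grip_width: 24.5
```

Emit:
{"name": "carry_out", "arguments": {
  "xyz": [
    [-0.025, 0, -0.135],
    [-0.03, 0, -0.135],
    [-0.045, 0, -0.13],
    [-0.05, 0, -0.13],
    [-0.065, 0, -0.12],
    [-0.07, 0, -0.12],
    [-0.075, 0, -0.1],
    [-0.08, 0, -0.1]
  ],
  "dr": [
    [0, 0, 0],
    [0, 0, 0],
    [0, 0, 0],
    [0, 0, 0],
    [0, 0, 0],
    [0, 0, 0],
    [0, 0, 0],
    [0, 0, 0]
  ]
}}

```text
time: 4.92
tool_pos: [652.4, 173.1, 198.7]
tcp_rot: [-3.138, -0.005, 3.088]
contact_force: [-2.5, -6.2, -4.9]
grip_width: 24.2
```

Emit:
{"name": "carry_out", "arguments": {
  "xyz": [
    [0, 0, 0],
    [0, 0, 0]
  ],
  "dr": [
    [0, 0, 0],
    [0, 0, 0]
  ]
}}

```text
time: 5.18
tool_pos: [652.9, 173.0, 199.3]
tcp_rot: [-3.139, -0.003, 3.088]
contact_force: [-1.3, -5.7, -0.9]
grip_width: 24.8
```

```bash
python3 - <<'E'
from h import *
s=capture("side");t=capture("top")
crop(s["image"],200,60,150,120,5,"s4.png")
plan([653,175.5,200],176.7)
E
```

```text
turn total [-0.021 -0.018  0.03 ]
at [652.9 173.  199.3] yaw [-1.798e+02 -1.000e-01  1.769e+02] shift total(tool) [ 0.     0.041 -0.011] rows>= 1 F [-1.2 -6.1 -1.2] w 24.2 t 5.275
```

View pics/s4.png

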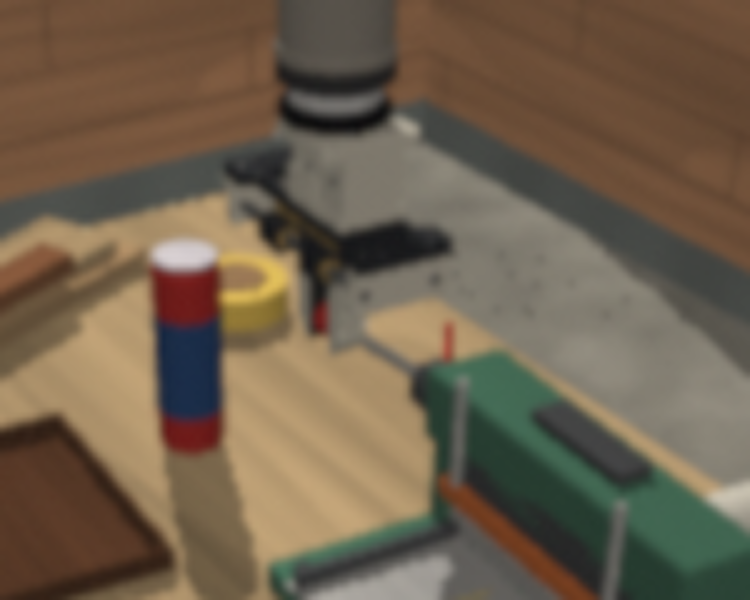

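Emit:
{"name": "carry_out", "arguments": {
  "xyz": [
    [-0.04, 0, -0.04],
    [-0.04, 0, -0.04],
    [0, 0, 0]
  ],
  "dr": [
    [0, 0, 0],
    [0, 0, 0],
    [0, 0, 0]
  ]
}}

```text
time: 5.65
tool_pos: [653.2, 173.0, 199.6]
tcp_rot: [-3.137, -0.017, 3.089]
contact_force: [-11.3, -5.0, -12.5]
grip_width: 24.1
```

Emit:
{"name": "carry_out", "arguments": {
  "xyz": [
    [0.07, 0, 0.07],
    [0, 0, 0],
    [0, 0, 0],
    [0, 0, 0],
    [0, 0, 0]
  ],
  "dr": [
    [0, 0, 0],
    [0, 0, 0],
    [0, 0, 0],
    [0, 0, 0],
    [0, 0, 0]
  ],
  "gripper": 0.6
}}

```text
time: 6.28
tool_pos: [654.2, 174.8, 201.1]
tcp_rot: [3.141, 0.001, 3.089]
contact_force: [0.7, 0.4, -0.1]
grip_width: 69.6
```

Emit:
{"name": "carry_out", "arguments": {
  "xyz": [
    [0, 0, -0.3],
    [0, 0, -0.6],
    [0, 0, -0.6],
    [0, 0, 0]
  ],
  "dr": [
    [0, 0, 0],
    [0, 0, 0],
    [0, 0, 0],
    [0, 0, 0]
  ]
}}

```text
time: 6.78
tool_pos: [655.2, 175.0, 294.7]
tcp_rot: [3.14, 0.007, 3.089]
contact_force: [0.2, -0.1, -1.2]
grip_width: 73.2
```

```bash
python3 - <<'E'
from h import *
s=capture("side")
crop(s["image"],200,60,150,120,5,"s5.png")
plan([438,-399,150],186.5)
E
```

```text
turn total [ 0.003  0.023 -1.188]
at [654.5 174.8 292.2] yaw [180.    0.2 177. ] shift total(tool) [ 4.668 -9.094  2.37 ] rows>= 10 F [-0.4  0.1 -1.1] w 73.6 t 6.825
```

View pics/s5.png

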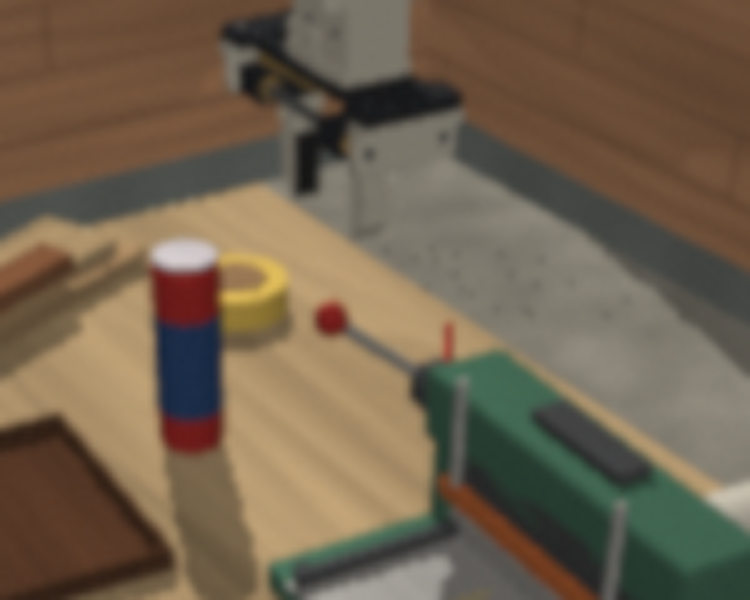

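The lever is raised; the knob is at side crop (331,318). Now for the rightmost block.

Emit:
{"name": "carry_out", "arguments": {
  "xyz": [
    [0, 0, 0],
    [0, 0, 0],
    [0.46, -0.9, 0],
    [0.46, -0.9, 0],
    [0.46, -0.9, 0],
    [0.46, -0.9, 0],
    [0.46, -0.9, 0],
    [0.46, -0.9, 0]
  ],
  "dr": [
    [0, 0, -0.6],
    [0, 0, -0.6],
    [0, 0, 0],
    [0, 0, 0],
    [0, 0, 0],
    [0, 0, 0],
    [0, 0, 0],
    [0, 0, 0]
  ],
  "gripper": 0.3
}}

```text
time: 7.82
tool_pos: [525.3, -167.5, 289.3]
tcp_rot: [3.14, -0.002, -3.027]
contact_force: [1.0, -0.1, 0.4]
grip_width: 59.8
```

Emit:
{"name": "carry_out", "arguments": {
  "xyz": [
    [0.46, -0.9, 0],
    [0.46, -0.9, 0],
    [0.46, -0.9, 0],
    [0.46, -0.9, 0.3],
    [0, 0, 0.6],
    [0, 0, 0.6],
    [0, 0, 0.4],
    [0, 0, 0]
  ],
  "dr": [
    [0, 0, 0],
    [0, 0, 0],
    [0, 0, 0],
    [0, 0, 0],
    [0, 0, 0],
    [0, 0, 0],
    [0, 0, 0],
    [0, 0, 0]
  ]
}}

```text
time: 8.82
tool_pos: [440.8, -391.3, 173.8]
tcp_rot: [3.136, -0.004, -3.027]
contact_force: [-0.8, -0.4, 0.1]
grip_width: 59.8
```

```bash
python3 - <<'E'
from h import *
s=capture("side");t=capture("top")
crop(s["image"],230,200,150,120,5,"s6.png");crop(t["image"],290,160,110,82,7,"t6.png")
plan([436,-400,47],186.5)
E
```

```text
turn total [ 0.003 -0.001  0.011]
at [ 442.1 -392.7  176.9] yaw [ 180.    -0.  -173.4] shift total(tool) [ 0.115 -0.11   2.166] rows>= 3 F [ 0.2  0.1 -0.4] w 60.0 t 8.925
```

View pics/s6.png

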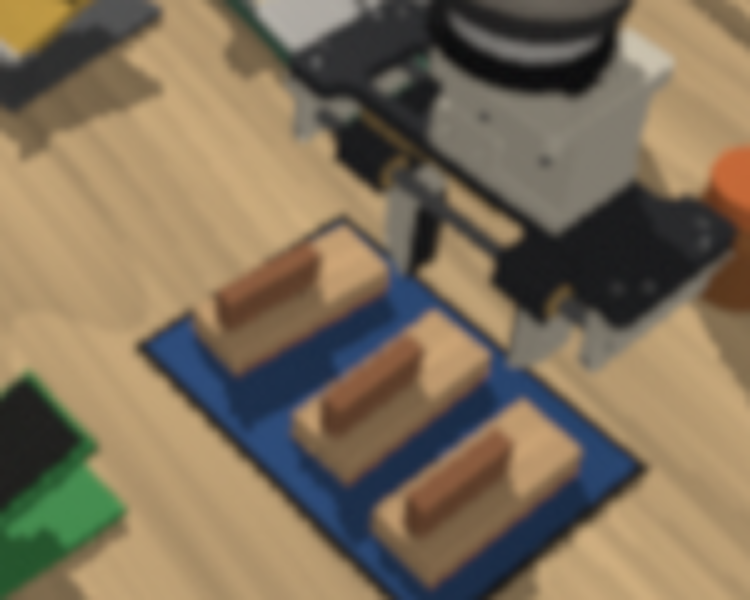

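View pics/t6.png

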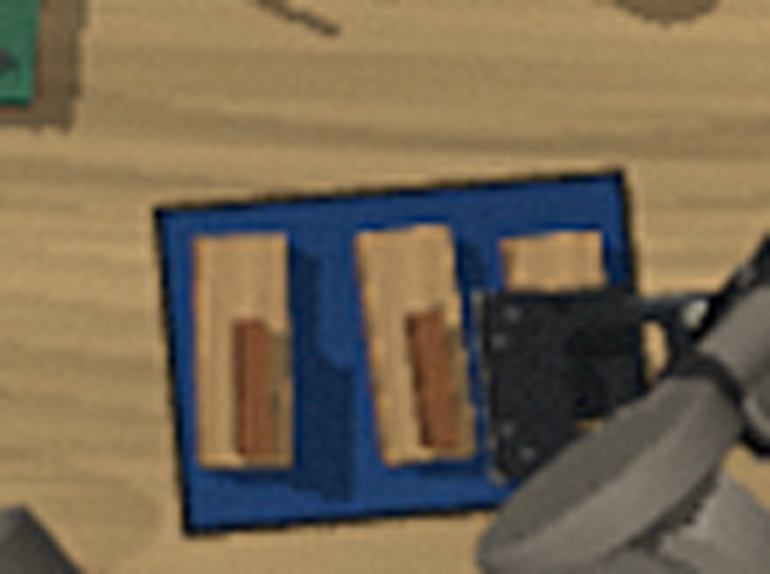

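```bash
python3 - <<'E'
from h import *
np.set_printoptions(precision=1,suppress=True)
s=capture("side")
for n,P in dict(A=[(152,178),(255,122)],B=[(277,296),(378,232)],C=[(378,418),(488,345)]).items():
    w=[onz(s,(x+.5)/6-.5+250,(y+.5)/6-.5+230,46) for x,y in P]; print(n,w,(w[0]+w[1])/2)
E
```

```text
A [array([ 403.3, -254.2,   46. ]), array([ 462.2, -252.1,   46. ])] [ 432.8 -253.1   46. ]
B [array([ 411.3, -336. ,   46. ]), array([ 469.2, -332.2,   46. ])] [ 440.3 -334.1   46. ]
C [array([ 409.1, -405.6,   46. ]), array([ 470. , -402.7,   46. ])] [ 439.6 -404.2   46. ]
```

Emit:
{"name": "carry_out", "arguments": {
  "xyz": [
    [0.12, -0.15, 0.5],
    [0, 0, 0.6],
    [0, 0, 0.6],
    [0, 0, 0.45],
    [0, 0, 0]
  ],
  "dr": [
    [0, 0, 0],
    [0, 0, 0],
    [0, 0, 0],
    [0, 0, 0],
    [0, 0, 0]
  ]
}}

```text
time: 9.6
tool_pos: [435.6, -401.9, 47.1]
tcp_rot: [3.14, -0.001, -3.027]
contact_force: [-0.3, -0.1, 0.2]
grip_width: 59.8
```

```bash
python3 - <<'E'
from h import *
s=capture("side")
crop(s["image"],230,200,150,120,5,"s7.png")
plan([436,-402,47],186.5)
E
```

```text
turn total [-0.002  0.002  0.012]
at [ 436.3 -402.7   48.6] yaw [-180.     0.  -173.4] shift total(tool) [0.004 0.012 0.027] rows>= 1 F [ 0.2 -0.6  0.5] w 59.7 t 9.65
```

View pics/s7.png

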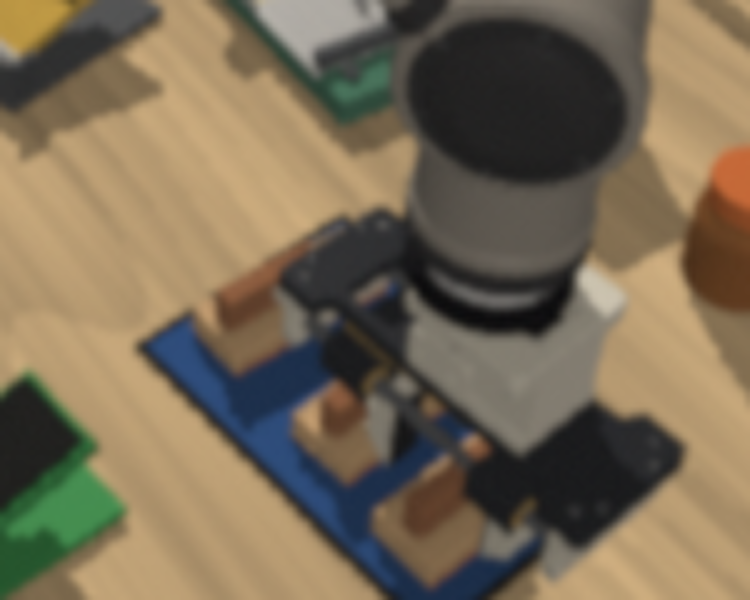

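Side view: the fingers straddle the right block's ridge. Closing.

Emit:
{"name": "carry_out", "arguments": {
  "xyz": [
    [0, 0, 0],
    [0, 0, 0],
    [0, 0, 0],
    [0, 0, 0],
    [0, 0, 0],
    [0, 0, 0],
    [0, 0, 0],
    [0, 0, 0]
  ],
  "dr": [
    [0, 0, 0],
    [0, 0, 0],
    [0, 0, 0],
    [0, 0, 0],
    [0, 0, 0],
    [0, 0, 0],
    [0, 0, 0],
    [0, 0, 0]
  ],
  "gripper": -1
}}

```text
time: 10.65
tool_pos: [436.0, -402.5, 48.0]
tcp_rot: [-3.142, 0.0, -3.027]
contact_force: [0.1, -0.3, 1.1]
grip_width: 14.0
```

```bash
python3 - <<'E'
from h import *
plan([436,-402,150],176.7)
E
```

```text
turn total [-0.000e+00  1.000e-03  1.236e+00]
at [ 436.  -402.5   48. ] yaw [-180.     0.  -173.4] shift total(tool) [ 1.0e-03  8.0e-03 -1.7e+00] rows>= 2 F [ 0.1 -0.3  1.1] w 14.0 t 10.65
```

```bash
cat >> h.py <<'E'
PO=np.array([656.5,-1.]);PY=np.radians(-3.3)
def pw(px,py): 
    c,s=np.cos(PY),np.sin(PY); return PO+[c*px-s*py,s*px+c*py]
def wp(x,y):
    c,s=np.cos(PY),np.sin(PY); d=np.array([x,y])-PO; return np.array([c*d[0]+s*d[1],-s*d[0]+c*d[1]])
E
python3 - <<'E'
from h import *
plan([*pw(-56,-78),150],176.7)
E
```

```text
turn total [-0.000e+00  1.000e-03  1.236e+00]
at [ 436.  -402.5   48. ] yaw [-180.     0.  -173.4] shift total(tool) [-2.35   5.592 -1.7  ] rows>= 6 F [ 0.1 -0.3  1.1] w 14.0 t 10.65
```

Emit:
{"name": "carry_out", "arguments": {
  "xyz": [
    [0, 0, -0.3],
    [0, 0, -0.5],
    [0, 0, -0.5],
    [0, 0, -0.4],
    [0, 0, 0],
    [0, 0, 0],
    [0, 0, 0]
  ],
  "dr": [
    [0, 0, 0],
    [0, 0, 0],
    [0, 0, 0],
    [0, 0, 0.4],
    [0, 0, 0.4],
    [0, 0, 0.44],
    [0, 0, 0]
  ]
}}

```text
time: 11.52
tool_pos: [436.0, -402.5, 150.9]
tcp_rot: [-3.141, 0.001, 3.084]
contact_force: [-0.4, -0.4, -0.8]
grip_width: 14.0
```

```bash
python3 - <<'E'
from h import *
plan([*pw(-56,-78),150],176.7)
E
```

```text
turn total [-0.003  0.005 -0.   ]
at [ 436.  -402.5  150.9] yaw [-180.     0.   176.7] shift total(tool) [-2.35   5.591  0.015] rows>= 6 F [-0.4 -0.4 -0.8] w 14.0 t 11.525
```

Emit:
{"name": "carry_out", "arguments": {
  "xyz": [
    [-0.29, 0.7, 0],
    [-0.29, 0.7, 0],
    [-0.29, 0.7, 0],
    [-0.29, 0.7, 0],
    [-0.3, 0.7, 0],
    [-0.3, 0.7, 0],
    [-0.3, 0.7, 0],
    [-0.29, 0.69, 0]
  ],
  "dr": [
    [0, 0, 0],
    [0, 0, 0],
    [0, 0, 0],
    [0, 0, 0],
    [0, 0, 0],
    [0, 0, 0],
    [0, 0, 0],
    [0, 0, 0]
  ]
}}

```text
time: 12.52
tool_pos: [596.8, -74.4, 150.5]
tcp_rot: [-3.142, 0.0, 3.085]
contact_force: [-0.0, 0.1, -1.1]
grip_width: 13.8
```

Emit:
{"name": "carry_out", "arguments": {
  "xyz": [
    [0, 0, 0.4],
    [0, 0, 0.4],
    [0, 0, 0]
  ],
  "dr": [
    [0, 0, 0],
    [0, 0, 0],
    [0, 0, 0]
  ]
}}

```text
time: 12.9
tool_pos: [595.1, -75.3, 100.6]
tcp_rot: [3.141, -0.004, 3.085]
contact_force: [-0.1, 0.5, -0.2]
grip_width: 13.7
```

```bash
python3 - <<'E'
from h import *
s=capture("side");t=capture("top")
crop(s["image"],230,120,150,120,5,"s8.png");crop(t["image"],190,90,120,90,6,"t8.png")
plan([*pw(-56,-78),68],176.7)
E
```

```text
turn total [-0.     0.006 -0.001]
at [596.6 -76.  102.8] yaw [-180.     0.   176.7] shift total(tool) [0.009 0.005 0.58 ] rows>= 1 F [-1. -1. -1.] w 14.0 t 13.0
```

View pics/s8.png

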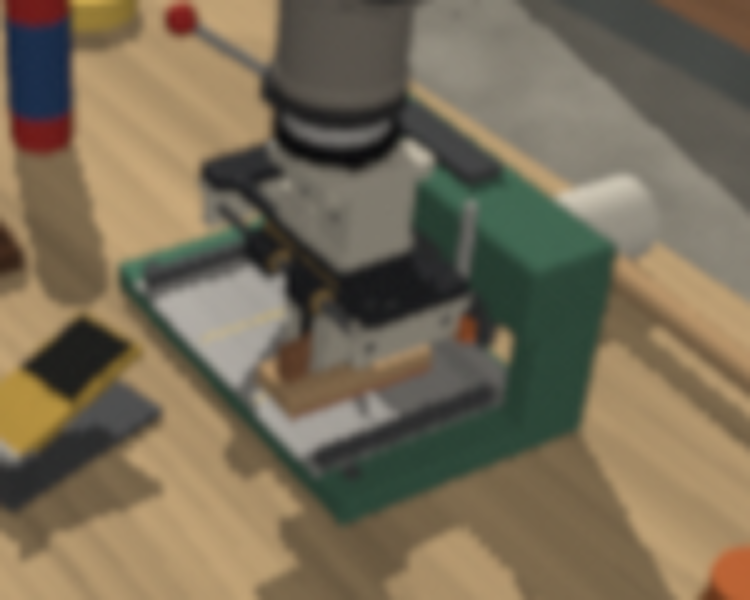

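View pics/t8.png

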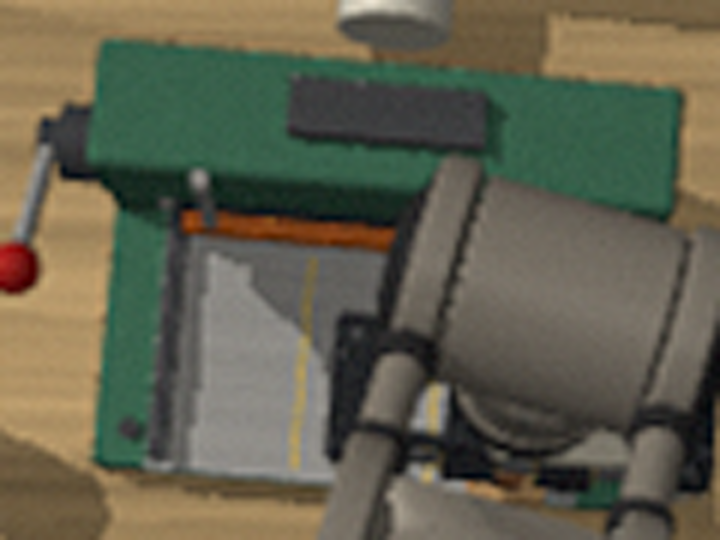

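Emit:
{"name": "carry_out", "arguments": {
  "xyz": [
    [0, 0, 0.3],
    [0, 0, 0.27],
    [0, 0, 0]
  ],
  "dr": [
    [0, 0, 0],
    [0, 0, 0],
    [0, 0, 0]
  ]
}}

```text
time: 13.38
tool_pos: [596.2, -76.0, 67.5]
tcp_rot: [3.141, -0.0, 3.083]
contact_force: [-0.7, 0.1, -1.1]
grip_width: 13.3
```

Emit:
{"name": "carry_out", "arguments": {
  "xyz": [
    [0, 0, 0.02],
    [0, 0, 0]
  ],
  "dr": [
    [0, 0, 0],
    [0, 0, 0]
  ]
}}

```text
time: 13.62
tool_pos: [596.3, -75.8, 66.8]
tcp_rot: [3.142, 0.0, 3.083]
contact_force: [0.5, -0.2, -0.8]
grip_width: 13.9
```

Emit:
{"name": "carry_out", "arguments": {
  "xyz": [
    [-0.2, 0, 0.01],
    [-0.2, 0, 0.01],
    [-0.2, 0, 0],
    [-0.04, 0, 0],
    [0, 0, 0]
  ],
  "dr": [
    [0, 0, 0],
    [0, 0, 0],
    [0, 0, 0],
    [0, 0, 0],
    [0, 0, 0]
  ]
}}

```text
time: 14.25
tool_pos: [635.4, -78.2, 66.7]
tcp_rot: [-3.141, 0.001, 3.084]
contact_force: [-3.4, 0.7, 6.4]
grip_width: 13.9
```

Emit:
{"name": "carry_out", "arguments": {
  "xyz": [
    [-0.05, 0, 0],
    [-0.03, 0, 0],
    [0, 0, 0]
  ],
  "dr": [
    [0, 0, 0],
    [0, 0, 0],
    [0, 0, 0]
  ]
}}

```text
time: 14.62
tool_pos: [639.3, -78.4, 66.7]
tcp_rot: [-3.141, -0.001, 3.084]
contact_force: [-6.8, 0.1, 9.9]
grip_width: 13.7
```

Emit:
{"name": "carry_out", "arguments": {
  "xyz": [
    [-0.04, 0, -0.01],
    [0, 0, 0]
  ],
  "dr": [
    [0, 0, 0],
    [0, 0, 0]
  ]
}}

```text
time: 14.88
tool_pos: [639.5, -78.4, 66.7]
tcp_rot: [3.142, -0.006, 3.084]
contact_force: [-15.1, -0.3, 12.1]
grip_width: 13.6
```

```bash
python3 - <<'E'
from h import *
s=capture("side");o=get_obs();print(o["tool_pos"],o["contact_force"],wp(*o["tool_pos"][:2]))
crop(s["image"],290,170,80,60,9,"s9.png")
E
```

```text
[639.41835983 -78.38928709  66.65203845] [-14.82901429   0.33002877  12.09798587] [-12.59847667 -78.24424946]
```

View pics/s9.png

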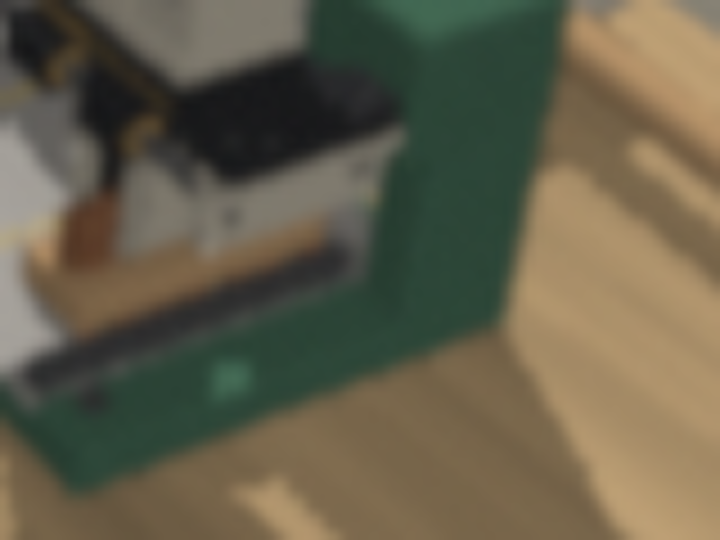

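Emit:
{"name": "carry_out", "arguments": {
  "xyz": [
    [0.02, 0, -0.01],
    [0, 0, 0],
    [0, 0, 0],
    [0, 0, 0],
    [0, 0, 0]
  ],
  "dr": [
    [0, 0, 0],
    [0, 0, 0],
    [0, 0, 0],
    [0, 0, 0],
    [0, 0, 0]
  ],
  "gripper": 0
}}

```text
time: 15.55
tool_pos: [640.6, -78.3, 66.4]
tcp_rot: [3.141, -0.0, 3.083]
contact_force: [0.1, 0.7, 0.6]
grip_width: 45.9
```

Emit:
{"name": "carry_out", "arguments": {
  "xyz": [
    [0, 0, -0.3],
    [0.3, 0, -0.7],
    [0.3, 0, -0.7],
    [0, 0, 0]
  ],
  "dr": [
    [0, 0, 0],
    [0, 0, 0],
    [0, 0, 0],
    [0, 0, 0]
  ]
}}

```text
time: 16.05
tool_pos: [605.9, -76.7, 174.0]
tcp_rot: [-3.14, 0.008, 3.083]
contact_force: [-0.3, -0.0, -0.3]
grip_width: 45.8
```

```bash
python3 - <<'E'
from h import *
s=capture("side");t=capture("top")
crop(s["image"],230,120,150,120,5,"s10.png");crop(t["image"],190,90,120,90,6,"t10.png");crop(s["image"],250,230,120,100,6,"s10c.png")
plan([436,-333,180],187)
E
```

```text
turn total [-0.004  0.016 -1.292]
at [604.9 -76.4 169.9] yaw [-1.800e+02  1.000e-01  1.767e+02] shift total(tool) [ 3.316 -3.902 -0.169] rows>= 4 F [-0.1 -0.5  0.3] w 45.8 t 16.15
```

View pics/s10.png

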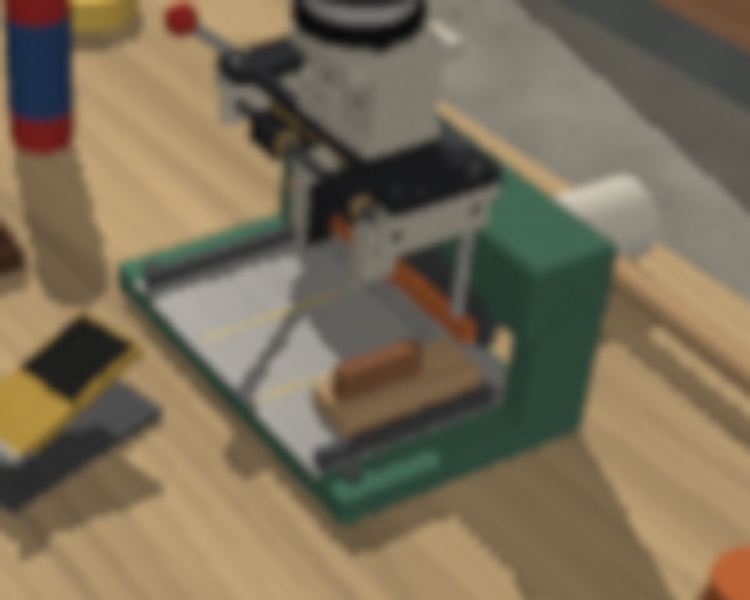

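View pics/s10c.png

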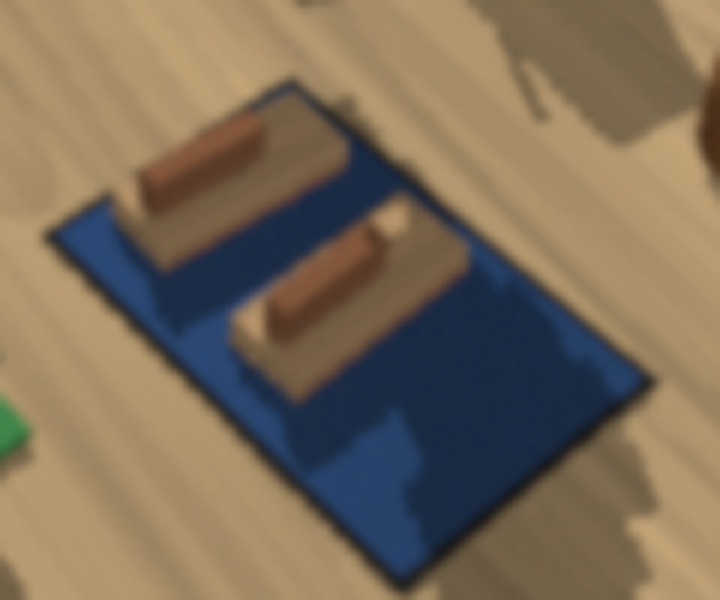

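The first block is seated in the right lane (side crop (400,375)), and the other two haven't moved. Now the second block.

Emit:
{"name": "carry_out", "arguments": {
  "xyz": [
    [0, 0, 0],
    [0, 0, 0],
    [0.66, -0.78, 0],
    [0.66, -0.78, 0],
    [0.66, -0.78, 0],
    [0.67, -0.78, 0],
    [0.67, -0.78, 0],
    [0, 0, 0]
  ],
  "dr": [
    [0, 0, -0.65],
    [0, 0, -0.64],
    [0, 0, 0],
    [0, 0, 0],
    [0, 0, 0],
    [0, 0, 0],
    [0, 0, 0],
    [0, 0, 0]
  ],
  "gripper": 0.3
}}

```text
time: 17.15
tool_pos: [433.0, -336.0, 167.4]
tcp_rot: [3.141, -0.002, -3.026]
contact_force: [0.5, 0.8, -1.0]
grip_width: 59.6
```

```bash
python3 - <<'E'
from h import *
plan([436.5,-333,48],187)
E
```

```text
turn total [ 0.007 -0.011 -0.044]
at [ 433.  -336.   167.4] yaw [ 1.799e+02 -1.000e-01 -1.734e+02] shift total(tool) [-0.065  0.043  1.99 ] rows>= 2 F [ 0.5  0.8 -1. ] w 59.6 t 17.15
```

Emit:
{"name": "carry_out", "arguments": {
  "xyz": [
    [-0.06, 0.04, 0.5],
    [0, 0, 0.6],
    [0, 0, 0.5],
    [0, 0, 0.39],
    [0, 0, 0]
  ],
  "dr": [
    [0, 0, 0],
    [0, 0, 0],
    [0, 0, 0],
    [0, 0, 0],
    [0, 0, 0]
  ]
}}

```text
time: 17.77
tool_pos: [438.2, -327.9, 46.8]
tcp_rot: [3.137, -0.003, -3.019]
contact_force: [-0.5, -0.9, 0.3]
grip_width: 59.9
```

```bash
python3 - <<'E'
from h import *
s=capture("side")
crop(s["image"],230,200,150,120,5,"s11.png")
plan([436.5,-333,48],187)
E
```

```text
turn total [ 0.016 -0.01   0.005]
at [ 438.9 -328.8   48.3] yaw [ 1.799e+02 -1.000e-01 -1.730e+02] shift total(tool) [ 0.047 -0.065  0.004] rows>= 1 F [0.9 0.4 1.4] w 59.9 t 17.825
```

View pics/s11.png

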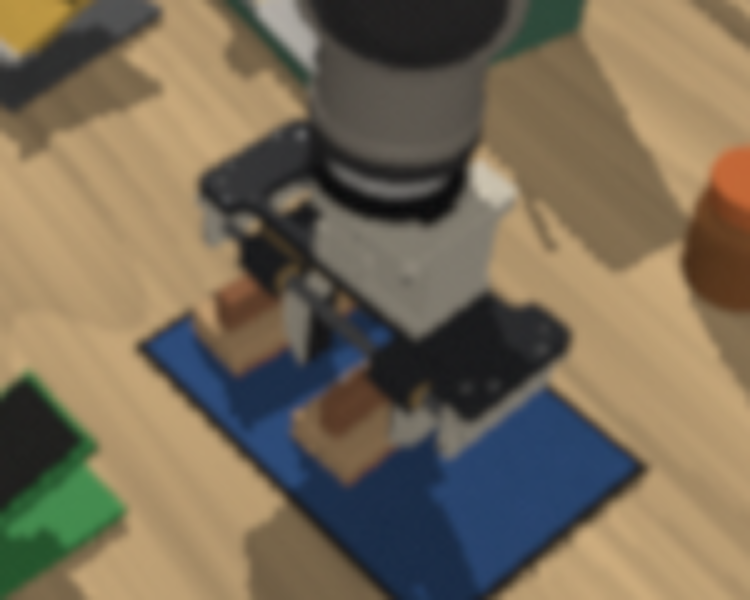

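Emit:
{"name": "carry_out", "arguments": {
  "xyz": [
    [0.05, -0.06, 0],
    [0, 0, 0],
    [0, 0, 0],
    [0, 0, 0],
    [0, 0, 0],
    [0, 0, 0],
    [0, 0, 0],
    [0, 0, 0]
  ],
  "dr": [
    [0, 0, 0],
    [0, 0, 0],
    [0, 0, 0],
    [0, 0, 0],
    [0, 0, 0],
    [0, 0, 0],
    [0, 0, 0],
    [0, 0, 0]
  ],
  "gripper": -1
}}

```text
time: 18.82
tool_pos: [436.1, -333.9, 49.2]
tcp_rot: [-3.142, 0.0, -3.02]
contact_force: [-0.6, -0.8, 2.6]
grip_width: 13.6
```

Emit:
{"name": "carry_out", "arguments": {
  "xyz": [
    [0, 0, -0.3],
    [0, 0, -0.5],
    [0, 0, -0.5],
    [0, 0, -0.4],
    [0, 0, 0],
    [0, 0, 0],
    [0, 0, 0]
  ],
  "dr": [
    [0, 0, 0],
    [0, 0, 0],
    [0, 0, 0],
    [0, 0, 0.42],
    [0, 0, 0.42],
    [0, 0, 0.44],
    [0, 0, 0]
  ]
}}

```text
time: 19.7
tool_pos: [436.0, -333.7, 150.8]
tcp_rot: [3.141, -0.0, 3.085]
contact_force: [0.8, 0.1, -1.8]
grip_width: 14.0
```

```bash
python3 - <<'E'
from h import *
plan([*pw(-58,-18),150],176.7)
E
```

```text
turn total [ 0.004 -0.003  0.01 ]
at [ 436.  -333.7  150.8] yaw [180.   -0.  176.8] shift total(tool) [-2.384  5.448  0.014] rows>= 6 F [ 0.8  0.1 -1.8] w 14.0 t 19.7
```

Emit:
{"name": "carry_out", "arguments": {
  "xyz": [
    [-0.3, 0.68, 0],
    [-0.3, 0.68, 0],
    [-0.3, 0.68, 0],
    [-0.3, 0.68, 0],
    [-0.3, 0.68, 0],
    [-0.3, 0.68, 0],
    [-0.3, 0.68, 0],
    [-0.28, 0.69, 0]
  ],
  "dr": [
    [0, 0, 0],
    [0, 0, 0],
    [0, 0, 0],
    [0, 0, 0],
    [0, 0, 0],
    [0, 0, 0],
    [0, 0, 0],
    [0, 0, 0]
  ]
}}

```text
time: 20.7
tool_pos: [597.7, -14.2, 150.8]
tcp_rot: [3.142, -0.0, 3.086]
contact_force: [-0.7, -0.6, -0.7]
grip_width: 13.9
```

Emit:
{"name": "carry_out", "arguments": {
  "xyz": [
    [0, 0, 0.4],
    [0, 0, 0.4],
    [0, 0, 0],
    [0, 0, 0]
  ],
  "dr": [
    [0, 0, 0],
    [0, 0, 0],
    [0, 0, 0],
    [0, 0, 0]
  ]
}}

```text
time: 21.2
tool_pos: [597.7, -15.7, 103.8]
tcp_rot: [-3.142, 0.001, 3.085]
contact_force: [0.7, -0.2, -0.8]
grip_width: 13.9
```

```bash
python3 - <<'E'
from h import *
s=capture("side")
crop(s["image"],230,120,150,120,5,"s12.png")
plan([*pw(-58,-18),68.5],176.7)
E
```

```text
turn total [-0.001  0.013  0.007]
at [597.9 -15.8 104.2] yaw [-1.800e+02  1.000e-01  1.768e+02] shift total(tool) [0.006 0.003 0.595] rows>= 1 F [-0.2 -0.5 -0.7] w 14.1 t 21.25
```

View pics/s12.png

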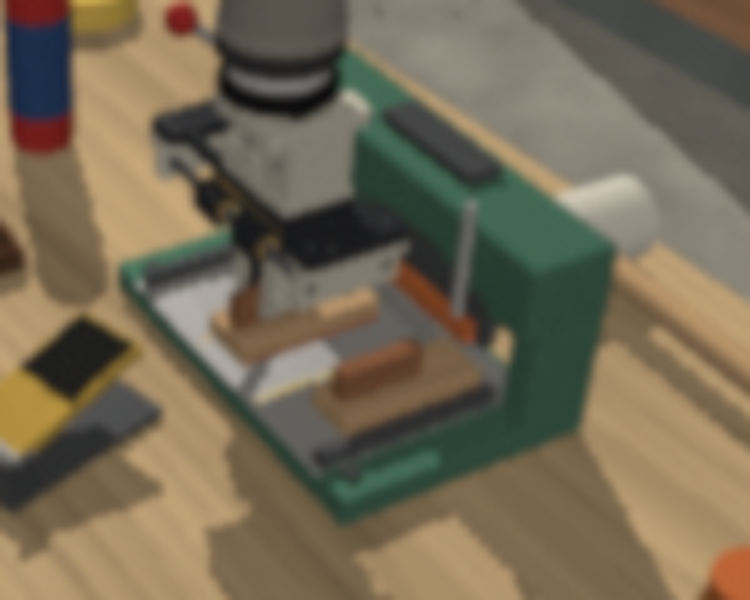

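Emit:
{"name": "carry_out", "arguments": {
  "xyz": [
    [0, 0, 0.3],
    [0, 0, 0.29],
    [0, 0, 0],
    [-0.2, 0, 0.01],
    [-0.2, 0, 0],
    [-0.2, 0, 0],
    [-0.05, 0, 0],
    [0, 0, 0]
  ],
  "dr": [
    [0, 0, 0],
    [0, 0, 0],
    [0, 0, 0],
    [0, 0, 0],
    [0, 0, 0],
    [0, 0, 0],
    [0, 0, 0],
    [0, 0, 0]
  ]
}}

```text
time: 22.25
tool_pos: [636.3, -17.8, 67.0]
tcp_rot: [3.142, -0.0, 3.085]
contact_force: [0.1, 0.1, -0.5]
grip_width: 14.2
```

Emit:
{"name": "carry_out", "arguments": {
  "xyz": [
    [-0.06, 0, 0],
    [0, 0, 0]
  ],
  "dr": [
    [0, 0, 0],
    [0, 0, 0]
  ]
}}

```text
time: 22.5
tool_pos: [639.9, -18.0, 67.2]
tcp_rot: [3.142, 0.0, 3.085]
contact_force: [0.2, -0.5, -1.5]
grip_width: 13.9
```

Emit:
{"name": "carry_out", "arguments": {
  "xyz": [
    [-0.05, 0, 0.01],
    [-0.02, 0, 0],
    [0, 0, 0]
  ],
  "dr": [
    [0, 0, 0],
    [0, 0, 0],
    [0, 0, 0]
  ]
}}

```text
time: 22.88
tool_pos: [642.0, -18.0, 66.8]
tcp_rot: [3.141, -0.005, 3.085]
contact_force: [-9.3, 0.4, 7.0]
grip_width: 13.7
```

Emit:
{"name": "carry_out", "arguments": {
  "xyz": [
    [-0.02, 0, 0],
    [0, 0, 0]
  ],
  "dr": [
    [0, 0, 0],
    [0, 0, 0]
  ]
}}

```text
time: 23.12
tool_pos: [642.1, -18.0, 66.8]
tcp_rot: [3.141, -0.007, 3.085]
contact_force: [-14.0, 1.1, 10.5]
grip_width: 14.2
```

Emit:
{"name": "carry_out", "arguments": {
  "xyz": [
    [0.02, 0, -0.01],
    [0, 0, 0],
    [0, 0, 0],
    [0, 0, 0],
    [0, 0, 0]
  ],
  "dr": [
    [0, 0, 0],
    [0, 0, 0],
    [0, 0, 0],
    [0, 0, 0],
    [0, 0, 0]
  ],
  "gripper": -0.2
}}

```text
time: 23.75
tool_pos: [644.0, -18.2, 67.1]
tcp_rot: [3.141, 0.0, 3.085]
contact_force: [-0.2, 1.2, -0.7]
grip_width: 36.7
```

Emit:
{"name": "carry_out", "arguments": {
  "xyz": [
    [0, 0, -0.3],
    [0.3, 0, -0.7],
    [0.3, 0, -0.7],
    [0, 0, 0]
  ],
  "dr": [
    [0, 0, 0],
    [0, 0, 0],
    [0, 0, 0],
    [0, 0, 0]
  ]
}}

```text
time: 24.25
tool_pos: [609.3, -16.3, 174.6]
tcp_rot: [-3.141, 0.009, 3.085]
contact_force: [0.6, -0.1, 0.4]
grip_width: 36.8
```

```bash
python3 - <<'E'
from h import *
s=capture("side");t=capture("top")
crop(s["image"],230,120,150,120,5,"s13.png");crop(t["image"],190,90,120,90,6,"t13.png");crop(s["image"],250,230,120,100,6,"s13c.png")
plan([430,-250.5,180],181.8)
E
```

```text
turn total [-0.002  0.016 -0.632]
at [608.3 -16.2 170.5] yaw [-1.800e+02  1.000e-01  1.767e+02] shift total(tool) [ 3.093 -3.81  -0.159] rows>= 4 F [-0.8 -0.2  0.2] w 36.8 t 24.35
```

View pics/s13.png

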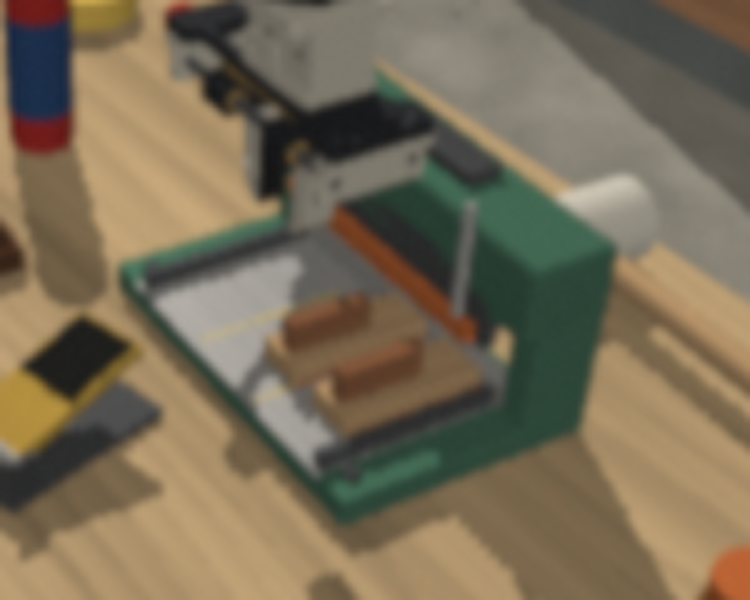

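View pics/s13c.png

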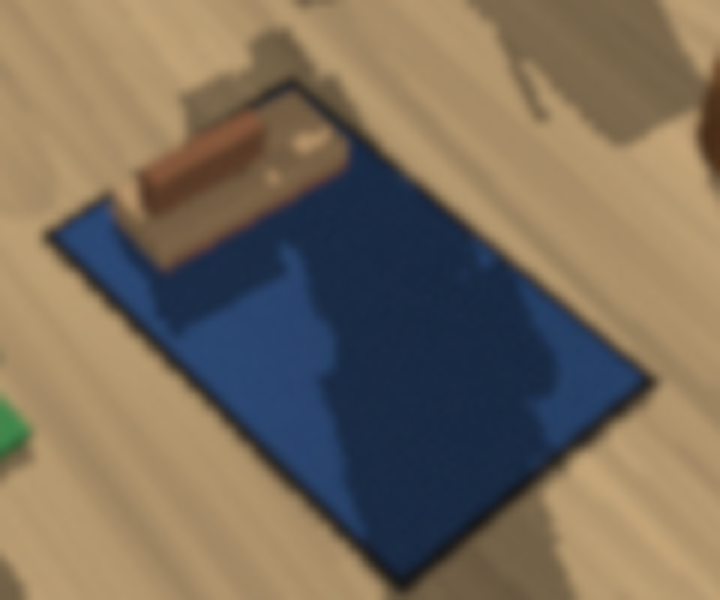

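Two blocks are seated and the last is still in place on the mat. Picking it now.

Emit:
{"name": "carry_out", "arguments": {
  "xyz": [
    [0, 0, 0],
    [0.62, -0.76, 0],
    [0.62, -0.76, 0],
    [0.62, -0.76, 0],
    [0.62, -0.76, 0],
    [0.61, -0.77, 0.3],
    [0, 0, 0.5],
    [0, 0, 0]
  ],
  "dr": [
    [0, 0, -0.63],
    [0, 0, 0],
    [0, 0, 0],
    [0, 0, 0],
    [0, 0, 0],
    [0, 0, 0],
    [0, 0, 0],
    [0, 0, 0]
  ],
  "gripper": 0.3
}}

```text
time: 25.35
tool_pos: [428.2, -249.9, 118.8]
tcp_rot: [3.137, -0.005, -3.112]
contact_force: [-0.2, -1.3, 0.4]
grip_width: 59.4
```

Emit:
{"name": "carry_out", "arguments": {
  "xyz": [
    [0, 0, 0],
    [0, 0, 0]
  ],
  "dr": [
    [0, 0, 0],
    [0, 0, 0]
  ]
}}

```text
time: 25.6
tool_pos: [430.8, -250.2, 121.9]
tcp_rot: [-3.141, 0.001, -3.109]
contact_force: [-0.0, -0.8, 0.6]
grip_width: 59.8
```

```bash
python3 - <<'E'
from h import *
plan([430.5,-250.5,48],181.8)
E
```

```text
turn total [-0.007  0.009  0.009]
at [ 430.8 -250.2  121.9] yaw [-1.799e+02  1.000e-01 -1.781e+02] shift total(tool) [ 0.005 -0.005  1.232] rows>= 2 F [-0.  -0.8  0.6] w 59.8 t 25.6
```

Emit:
{"name": "carry_out", "arguments": {
  "xyz": [
    [0, 0, 0.4],
    [0, 0, 0.5],
    [0, 0, 0.33],
    [0, 0, 0],
    [0, 0, 0]
  ],
  "dr": [
    [0, 0, 0],
    [0, 0, 0],
    [0, 0, 0],
    [0, 0, 0],
    [0, 0, 0]
  ]
}}

```text
time: 26.22
tool_pos: [430.6, -250.6, 48.4]
tcp_rot: [-3.14, 0.001, -3.11]
contact_force: [-0.2, -0.5, -1.0]
grip_width: 59.7
```

```bash
python3 - <<'E'
from h import *
s=capture("side")
crop(s["image"],230,200,150,120,5,"s14.png")
plan([430.5,-250.5,48],181.8)
E
```

```text
turn total [-0.01   0.013  0.002]
at [ 430.7 -250.7   48.5] yaw [-1.799e+02  1.000e-01 -1.782e+02] shift total(tool) [0.003 0.004 0.009] rows>= 1 F [ 0.2  0.4 -0.2] w 59.7 t 26.275
```

View pics/s14.png

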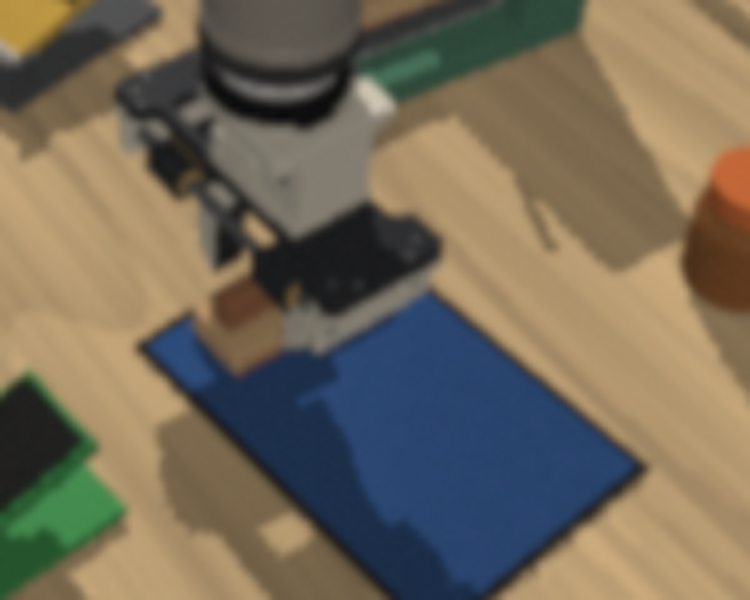

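Emit:
{"name": "carry_out", "arguments": {
  "xyz": [
    [0, 0, 0],
    [0, 0, 0],
    [0, 0, 0],
    [0, 0, 0],
    [0, 0, 0],
    [0, 0, 0],
    [0, 0, 0],
    [0, 0, 0]
  ],
  "dr": [
    [0, 0, 0],
    [0, 0, 0],
    [0, 0, 0],
    [0, 0, 0],
    [0, 0, 0],
    [0, 0, 0],
    [0, 0, 0],
    [0, 0, 0]
  ],
  "gripper": -1
}}

```text
time: 27.28
tool_pos: [429.8, -250.4, 47.3]
tcp_rot: [3.141, -0.0, -3.11]
contact_force: [-1.2, 0.4, 1.1]
grip_width: 13.5
```

Emit:
{"name": "carry_out", "arguments": {
  "xyz": [
    [0, 0, -0.3],
    [0, 0, -0.5],
    [0, 0, -0.5],
    [0, 0, -0.4],
    [0, 0, 0],
    [0, 0, 0]
  ],
  "dr": [
    [0, 0, 0],
    [0, 0, 0],
    [0, 0, 0],
    [0, 0, 0.32],
    [0, 0, 0.32],
    [0, 0, 0]
  ]
}}

```text
time: 28.02
tool_pos: [429.7, -250.3, 149.3]
tcp_rot: [3.142, 0.0, 3.084]
contact_force: [0.5, 0.3, -1.8]
grip_width: 13.7
```

```bash
python3 - <<'E'
from h import *
plan([*pw(-58,42),150],176.7)
E
```

```text
turn total [ 0.     0.    -0.001]
at [ 429.7 -250.3  149.3] yaw [180.    0.  176.7] shift total(tool) [-2.568  5.066 -0.011] rows>= 6 F [ 0.5  0.3 -1.8] w 13.7 t 28.025
```

Emit:
{"name": "carry_out", "arguments": {
  "xyz": [
    [-0.32, 0.63, 0],
    [-0.32, 0.63, 0],
    [-0.32, 0.63, 0],
    [-0.32, 0.63, 0],
    [-0.32, 0.63, 0],
    [-0.32, 0.63, 0],
    [-0.32, 0.63, 0],
    [-0.33, 0.65, 0]
  ],
  "dr": [
    [0, 0, 0],
    [0, 0, 0],
    [0, 0, 0],
    [0, 0, 0],
    [0, 0, 0],
    [0, 0, 0],
    [0, 0, 0],
    [0, 0, 0]
  ]
}}

```text
time: 29.02
tool_pos: [601.6, 44.9, 148.5]
tcp_rot: [-3.142, -0.001, 3.084]
contact_force: [0.8, -0.3, -0.9]
grip_width: 14.3
```

Emit:
{"name": "carry_out", "arguments": {
  "xyz": [
    [0, 0, 0.4],
    [0, 0, 0.4],
    [0, 0, 0],
    [0, 0, 0]
  ],
  "dr": [
    [0, 0, 0],
    [0, 0, 0],
    [0, 0, 0],
    [0, 0, 0]
  ]
}}

```text
time: 29.52
tool_pos: [601.8, 43.6, 101.8]
tcp_rot: [3.142, 0.0, 3.084]
contact_force: [-0.3, 0.1, -1.9]
grip_width: 13.8
```

```bash
python3 - <<'E'
from h import *
s=capture("side")
crop(s["image"],230,120,150,120,5,"s15.png")
plan([*pw(-58,42),67],176.7)
E
```

```text
turn total [ 0.     0.011 -0.004]
at [602.   43.5 102.3] yaw [1.800e+02 1.000e-01 1.767e+02] shift total(tool) [0.017 0.012 0.588] rows>= 1 F [ 0.1 -0.2 -0.9] w 13.7 t 29.575
```

View pics/s15.png

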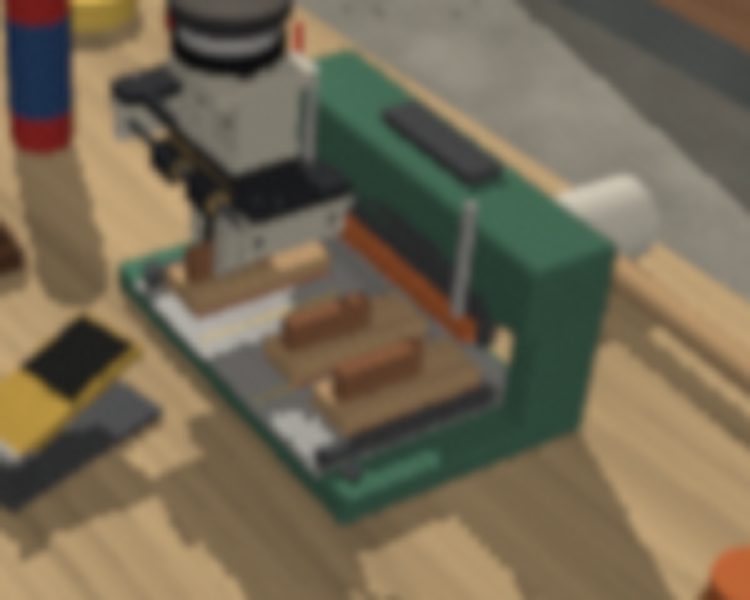

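Emit:
{"name": "carry_out", "arguments": {
  "xyz": [
    [0, 0, 0.3],
    [0, 0, 0.29],
    [0, 0, 0],
    [-0.2, 0, 0.01],
    [-0.2, 0, 0],
    [-0.2, 0, 0],
    [-0.05, 0, 0],
    [0, 0, 0]
  ],
  "dr": [
    [0, 0, 0],
    [0, 0, 0],
    [0, 0, 0],
    [0, 0, 0],
    [0, 0, 0],
    [0, 0, 0],
    [0, 0, 0],
    [0, 0, 0]
  ]
}}

```text
time: 30.58
tool_pos: [640.5, 41.4, 65.2]
tcp_rot: [3.142, -0.0, 3.083]
contact_force: [0.0, 0.9, -1.7]
grip_width: 13.8
```

Emit:
{"name": "carry_out", "arguments": {
  "xyz": [
    [-0.05, 0, 0.01],
    [0, 0, 0]
  ],
  "dr": [
    [0, 0, 0],
    [0, 0, 0]
  ]
}}

```text
time: 30.82
tool_pos: [643.5, 41.3, 65.0]
tcp_rot: [3.141, 0.001, 3.083]
contact_force: [-0.6, -0.2, 1.2]
grip_width: 13.5
```

Emit:
{"name": "carry_out", "arguments": {
  "xyz": [
    [-0.05, 0, 0.01],
    [-0.02, 0, 0],
    [0, 0, 0]
  ],
  "dr": [
    [0, 0, 0],
    [0, 0, 0],
    [0, 0, 0]
  ]
}}

```text
time: 31.2
tool_pos: [645.3, 41.2, 65.0]
tcp_rot: [-3.142, -0.005, 3.084]
contact_force: [-12.2, -0.4, 10.3]
grip_width: 13.8
```

At the stop (x force jumped to −12 N). Releasing.

Emit:
{"name": "carry_out", "arguments": {
  "xyz": [
    [0.015, 0, -0.01],
    [0, 0, 0],
    [0, 0, 0],
    [0, 0, 0],
    [0, 0, 0]
  ],
  "dr": [
    [0, 0, 0],
    [0, 0, 0],
    [0, 0, 0],
    [0, 0, 0],
    [0, 0, 0]
  ],
  "gripper": -0.2
}}

```text
time: 31.82
tool_pos: [646.7, 41.0, 64.6]
tcp_rot: [3.142, 0.0, 3.083]
contact_force: [0.2, 0.6, -0.6]
grip_width: 36.6
```

Emit:
{"name": "carry_out", "arguments": {
  "xyz": [
    [0, 0, -0.3],
    [0.3, 0, -0.7],
    [0.4, 0, -0.8],
    [0.6, 0, -0.8],
    [0.6, 0, -0.3],
    [0, 0, 0]
  ],
  "dr": [
    [0, 0, 0],
    [0, 0, 0],
    [0, 0, 0],
    [0, 0, 0],
    [0, 0, 0],
    [0, 0, 0]
  ]
}}

```text
time: 32.58
tool_pos: [532.0, 48.0, 242.3]
tcp_rot: [3.141, 0.005, 3.084]
contact_force: [0.7, -0.5, -0.2]
grip_width: 36.6
```

```bash
python3 - <<'E'
from h import *
s=capture("side");t=capture("top")
crop(s["image"],230,120,150,120,5,"s16.png");crop(t["image"],180,90,120,90,6,"t16.png")
plan([*pw(-14,172),300],176.7)
E
```

```text
turn total [ 0.     0.017 -0.004]
at [533.3  47.7 239.8] yaw [1.800e+02 1.000e-01 1.767e+02] shift total(tool) [-1.864  2.175 -1.003] rows>= 3 F [-0.3  0.2 -0.8] w 36.8 t 32.675
```

View pics/s16.png

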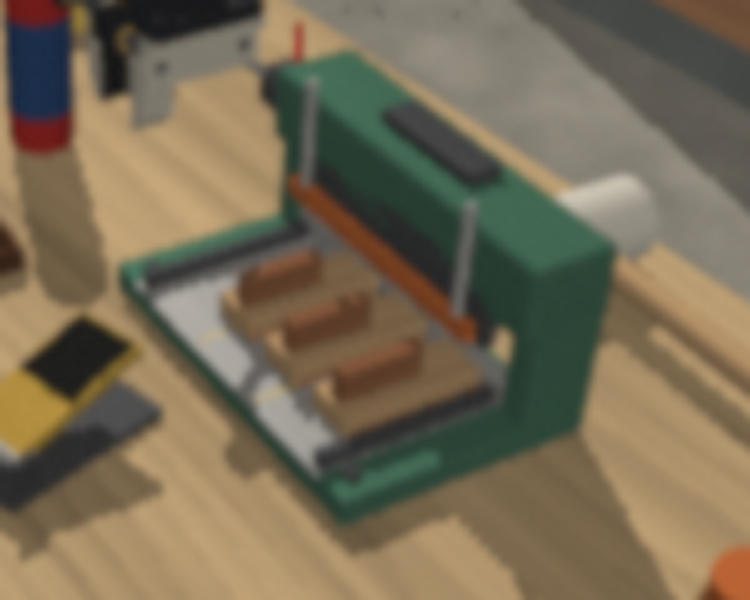

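View pics/t16.png

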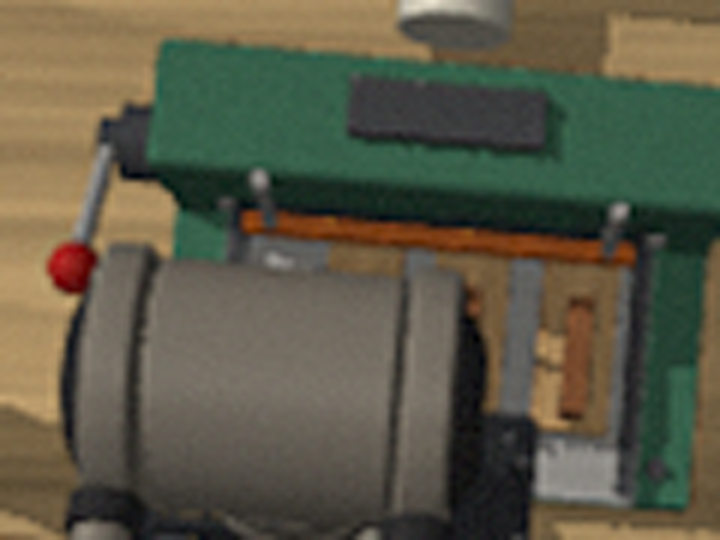

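All three blocks are seated side by side with noses under the raised bar (side crop (290,275), (325,320), (375,365)). Now to lower the lever.

Emit:
{"name": "carry_out", "arguments": {
  "xyz": [
    [-0.4, 0.4, -0.8],
    [-0.5, 0.6, -0.1],
    [-0.5, 0.6, 0],
    [-0.46, 0.57, 0],
    [0, 0, 0],
    [0, 0, 0]
  ],
  "dr": [
    [0, 0, 0],
    [0, 0, 0],
    [0, 0, 0],
    [0, 0, 0],
    [0, 0, 0],
    [0, 0, 0]
  ],
  "gripper": 0.6
}}

```text
time: 33.42
tool_pos: [652.0, 170.9, 291.3]
tcp_rot: [-3.141, -0.002, 3.083]
contact_force: [0.7, -0.6, 0.0]
grip_width: 73.1
```

```bash
python3 - <<'E'
from h import *
plan([653.5,173.8,200],176.7)
E
```

```text
turn total [-0.005 -0.015 -0.004]
at [652.  170.9 291.3] yaw [-1.800e+02 -1.000e-01  1.767e+02] shift total(tool) [-0.023  0.05   1.521] rows>= 2 F [ 0.7 -0.6  0. ] w 73.1 t 33.425
```

Emit:
{"name": "carry_out", "arguments": {
  "xyz": [
    [-0.02, 0.05, 0.5],
    [0, 0, 0.6],
    [0, 0, 0.42],
    [0, 0, 0],
    [0, 0, 0]
  ],
  "dr": [
    [0, 0, 0],
    [0, 0, 0],
    [0, 0, 0],
    [0, 0, 0],
    [0, 0, 0]
  ]
}}

```text
time: 34.05
tool_pos: [653.7, 173.6, 203.3]
tcp_rot: [3.141, 0.002, 3.083]
contact_force: [-0.2, 0.6, 1.0]
grip_width: 73.2
```

Emit:
{"name": "carry_out", "arguments": {
  "xyz": [
    [0, 0, 0],
    [0, 0, 0],
    [0, 0, 0],
    [0, 0, 0],
    [0, 0, 0],
    [0, 0, 0],
    [0, 0, 0],
    [0, 0, 0]
  ],
  "dr": [
    [0, 0, 0],
    [0, 0, 0],
    [0, 0, 0],
    [0, 0, 0],
    [0, 0, 0],
    [0, 0, 0],
    [0, 0, 0],
    [0, 0, 0]
  ],
  "gripper": -1
}}

```text
time: 35.05
tool_pos: [653.1, 173.0, 201.5]
tcp_rot: [-3.14, -0.0, 3.083]
contact_force: [-2.1, -5.5, 0.2]
grip_width: 24.1
```

```bash
python3 - <<'E'
from h import *
s=capture("side")
crop(s["image"],200,60,150,120,5,"s17.png")
plan([653.5,173.8,200],176.7)
E
```

```text
turn total [-0.011 -0.003 -0.008]
at [653.1 173.  201.5] yaw [-179.9   -0.   176.6] shift total(tool) [-0.006  0.013  0.025] rows>= 1 F [-1.8 -5.7  0.7] w 24.2 t 35.1
```

View pics/s17.png

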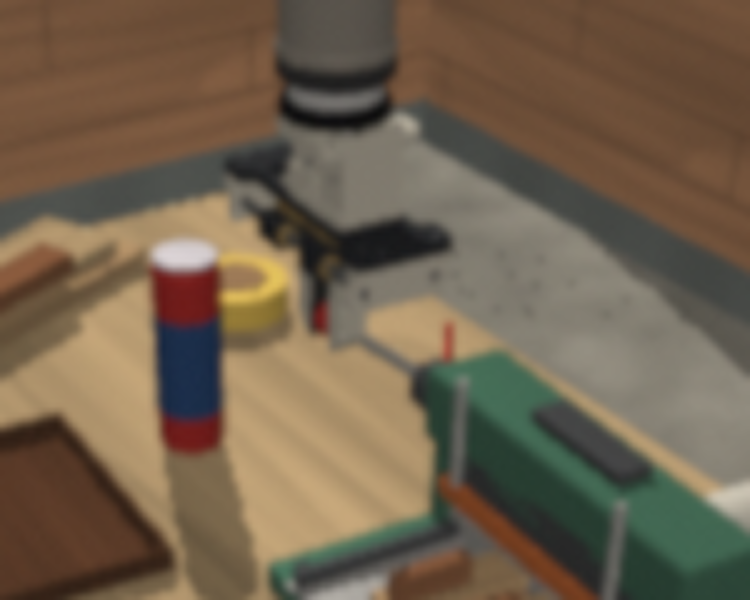

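Emit:
{"name": "carry_out", "arguments": {
  "xyz": [
    [0.11, 0, 0.145],
    [0.095, 0, 0.155],
    [0.08, 0, 0.165],
    [0.065, 0, 0.17],
    [0.045, 0, 0.175],
    [0.03, 0, 0.18],
    [0.01, 0, 0.18],
    [-0.01, 0, 0.18]
  ],
  "dr": [
    [0, 0, 0],
    [0, 0, 0],
    [0, 0, 0],
    [0, 0, 0],
    [0, 0, 0],
    [0, 0, 0],
    [0, 0, 0],
    [0, 0, 0]
  ]
}}

```text
time: 36.1
tool_pos: [627.5, 174.5, 120.5]
tcp_rot: [-3.14, -0.0, 3.083]
contact_force: [-0.9, -6.1, 3.0]
grip_width: 24.3
```

Emit:
{"name": "carry_out", "arguments": {
  "xyz": [
    [0, 0, 0.04],
    [0, 0, 0.04],
    [0, 0, 0]
  ],
  "dr": [
    [0, 0, 0],
    [0, 0, 0],
    [0, 0, 0]
  ]
}}

```text
time: 36.48
tool_pos: [627.9, 174.5, 117.6]
tcp_rot: [-3.14, 0.001, 3.083]
contact_force: [-6.6, -6.9, 10.9]
grip_width: 24.3
```

Emit:
{"name": "carry_out", "arguments": {
  "xyz": [
    [0, 0, 0.04],
    [0, 0, 0]
  ],
  "dr": [
    [0, 0, 0],
    [0, 0, 0]
  ]
}}

```text
time: 36.72
tool_pos: [628.1, 174.5, 116.9]
tcp_rot: [-3.14, 0.003, 3.083]
contact_force: [-8.2, -6.9, 19.1]
grip_width: 24.0
```

Emit:
{"name": "carry_out", "arguments": {
  "xyz": [
    [0, 0, -0.06],
    [0, 0, 0],
    [0, 0, 0],
    [0, 0, 0],
    [0, 0, 0]
  ],
  "dr": [
    [0, 0, 0],
    [0, 0, 0],
    [0, 0, 0],
    [0, 0, 0],
    [0, 0, 0]
  ],
  "gripper": 0.6
}}

```text
time: 37.35
tool_pos: [627.6, 175.7, 116.6]
tcp_rot: [3.141, -0.0, 3.084]
contact_force: [-0.7, 0.7, 0.5]
grip_width: 69.6
```

Emit:
{"name": "carry_out", "arguments": {
  "xyz": [
    [0, 0, -0.3],
    [0, 0, -0.7],
    [0.2, 0, -0.8],
    [0.6, 0, 0],
    [0.6, 0, 0],
    [0, 0, 0]
  ],
  "dr": [
    [0, 0, 0],
    [0, 0, 0],
    [0, 0, 0],
    [0, 0, 0],
    [0, 0, 0],
    [0, 0, 0]
  ]
}}

```text
time: 38.1
tool_pos: [542.3, 180.9, 226.9]
tcp_rot: [3.141, 0.001, 3.084]
contact_force: [0.7, 0.0, 0.2]
grip_width: 73.3
```

```bash
python3 - <<'E'
from h import *
np.set_printoptions(suppress=True,precision=1)
s=capture("side");t=capture("top")
crop(s["image"],210,100,170,130,4.5,"s18.png");crop(t["image"],180,90,130,100,6,"t18.png")
a,sa=redknob(t,(186,135,206,160));b,sb=redknob(s,(252,125,272,160))
print(a,sa,b,sb,tri(t,a,s,b))
plan([487.5,34,120],189.4)
E
```

```text
Traceback (most recent call last):
  File "h.py", line 32, in redknob
    i=1+np.argmax(st[1:,4]); return ce[i]+[x0,y0],st[i]
        ~~~~~~~~~^^^^^^^^^^
ValueError: attempt to get argmax of an empty sequence
```

View pics/s18.png

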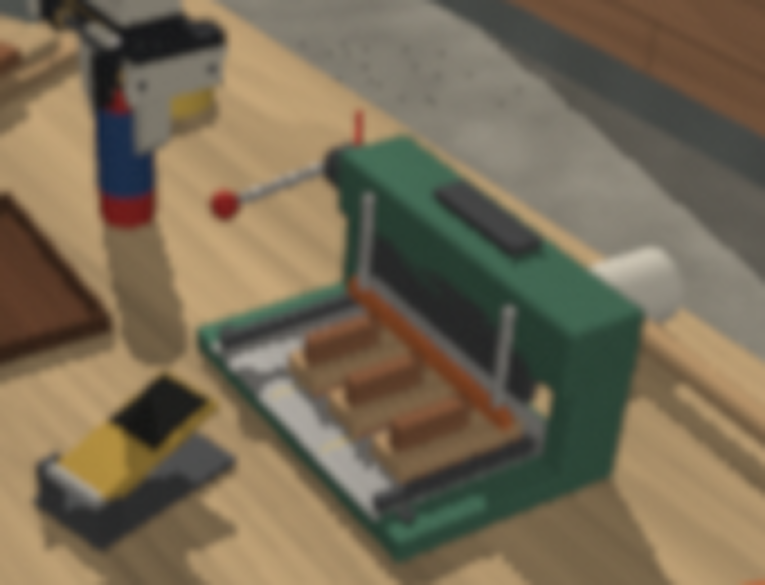

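View pics/t18.png

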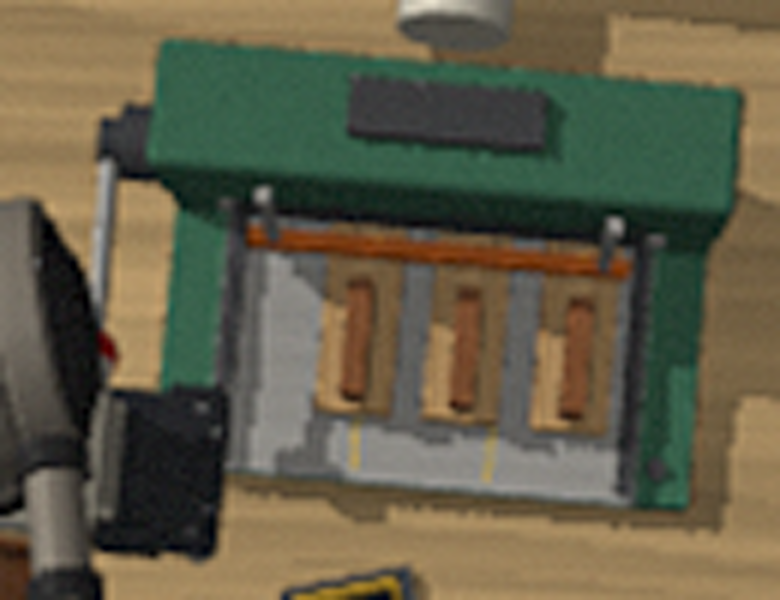

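```bash
python3 - <<'E'
from h import *
np.set_printoptions(suppress=True,precision=1)
s=capture("side");t=capture("top")
for x,y in [(355,412),(462,422),(570,432)]:
    w=onz(t,(x+.5)/6-.5+180,(y+.5)/6-.5+90,40); print("tail mid press",wp(*w[:2]),"expect x -45")
def blob(c,box,f):
    x0,y0,x1,y1=box; h=cv2.cvtColor(c["image"][y0:y1,x0:x1],cv2.COLOR_BGR2HSV); m=f(h).astype(np.uint8)
    n,l,st,ce=cv2.connectedComponentsWithStats(m);i=1+np.argmax(st[1:,4]);
    mm=(l==i).astype(np.uint8); cs,_=cv2.findContours(mm,0,2); return cv2.minAreaRect(cs[0]),np.array([x0,y0]),st[i]
for c,box in((t,(222,180,262,235)),(s,(215,175,265,225))):
    for nm,f in(("yel",lambda h:(h[...,0]>17)&(h[...,0]<32)&(h[...,1]>150)&(h[...,2]>90)),("blk",lambda h:(h[...,2]<45)&(h[...,1]<90))):
        r,o,st=blob(c,box,f); print(nm,np.array(r[0])+o,r[1],r[2],st)
crop(t["image"],225,180,35,55,10,"t19.png");crop(s["image"],215,175,50,50,10,"s19.png")
plan([487.5,34,120])
E
```

```text
tail mid press [-47.1  38.6] expect x -45
tail mid press [-47.4 -20.4] expect x -45
tail mid press [-47.6 -79.9] expect x -45
yel [240.3 204.2] (34.71276092529297, 17.87140655517578) 78.11134338378906 [  7   6  24  37 333]
blk [238.9 197.9] (16.669870376586914, 13.924245834350586) 78.69007110595703 [  9   9  17  19 194]
yel [240. 196.] (14.142135620117188, 31.11269760131836) 45.0 [  9  15  33  20 207]
blk [244.7 191.2] (9.219064712524414, 15.42782211303711) 48.8140754699707 [ 21  10  18  13 129]
at [545.  180.4 225.5] yaw [180.    0.1 176.7] shift total(tool) [ 0.8 -2.5  1.8] rows>= 3 F [ 1.3 -0.8  0.7] w 73.6 t 38.3
```

View pics/t19.png

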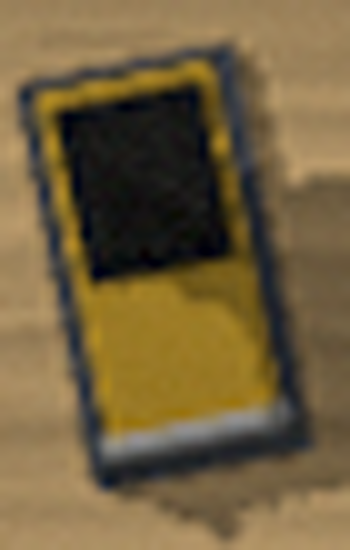

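View pics/s19.png

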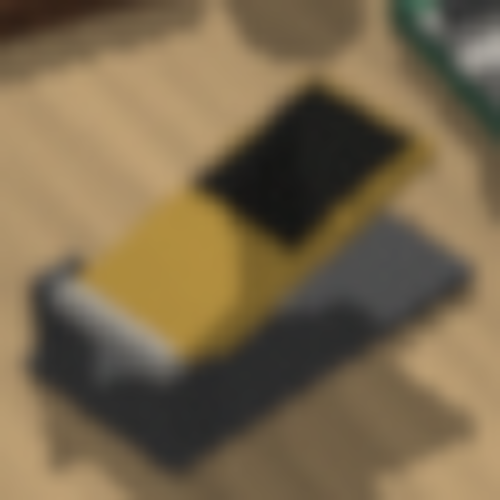

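```bash
python3 - <<'E'
from h import *
t=capture("top");s=capture("side")
p,e=tri(t,(239.4,197.4),s,(244.7,191.2)); print(p,e, onz(t,239.4,197.4,55))
plan([p[0]+3,p[1]+.5,120])
E
```

```text
[480.68136242  33.70588155  54.72156822] 1.9518899255097057 [481.53100599  33.25120033  55.        ]
at [544.7 180.3 224.9] yaw [180.    0.  176.6] shift total(tool) [ 0.874 -2.491  1.748] rows>= 3 F [-0.6 -0.4 -0.6] w 73.8 t 38.4
```

Emit:
{"name": "carry_out", "arguments": {
  "xyz": [
    [0.28, -0.83, 0],
    [0.28, -0.83, 0],
    [0.29, -0.83, 0],
    [0, 0, 0.6],
    [0, 0, 0.6],
    [0, 0, 0.6],
    [0, 0, 0],
    [0, 0, 0]
  ],
  "dr": [
    [0, 0, 0],
    [0, 0, 0],
    [0, 0, 0],
    [0, 0, 0],
    [0, 0, 0],
    [0, 0, 0],
    [0, 0, 0],
    [0, 0, 0]
  ],
  "gripper": -1
}}

```text
time: 39.4
tool_pos: [485.3, 34.1, 117.9]
tcp_rot: [3.142, 0.001, 3.083]
contact_force: [0.8, -0.1, 0.5]
grip_width: 1.4
```

```bash
python3 - <<'E'
from h import *
s=capture("side")
crop(s["image"],180,90,190,140,4,"s20.png")
plan([485,34,84],176.7)
E
```

```text
turn total [ 0.     0.018 -0.004]
at [485.5  34.2 118.3] yaw [1.800e+02 1.000e-01 1.767e+02] shift total(tool) [ 0.008 -0.004  0.572] rows>= 1 F [ 0.5 -0.3  0.2] w 0.7 t 39.45
```

View pics/s20.png

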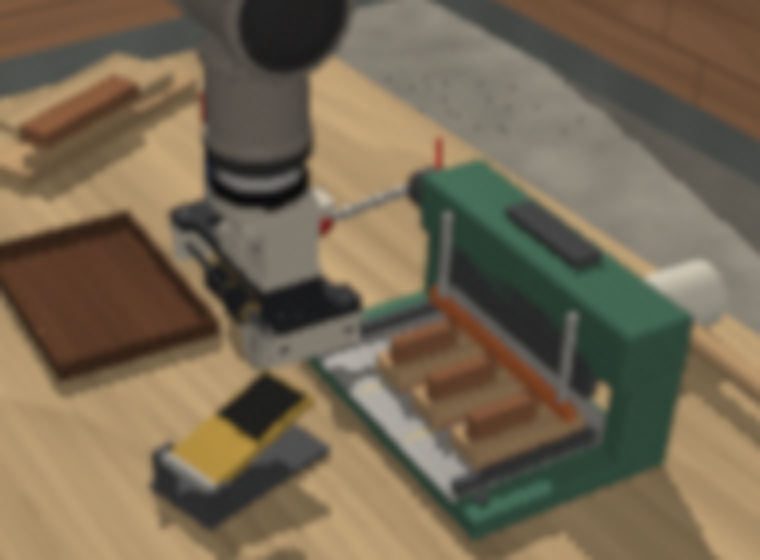

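Emit:
{"name": "carry_out", "arguments": {
  "xyz": [
    [0, 0, 0.3],
    [0, 0, 0.3],
    [0, 0, 0.15],
    [0, 0, 0.1],
    [0, 0, 0.1],
    [0, 0, 0]
  ],
  "dr": [
    [0, 0, 0],
    [0, 0, 0],
    [0, 0, 0],
    [0, 0, 0],
    [0, 0, 0],
    [0, 0, 0]
  ]
}}

```text
time: 40.2
tool_pos: [487.6, 34.6, 62.2]
tcp_rot: [3.141, 0.008, 3.083]
contact_force: [3.6, 2.7, 8.7]
grip_width: 0.2
```

Emit:
{"name": "carry_out", "arguments": {
  "xyz": [
    [0, 0, 0.05],
    [0, 0, 0.05],
    [0, 0, 0.04],
    [0, 0, 0]
  ],
  "dr": [
    [0, 0, 0],
    [0, 0, 0],
    [0, 0, 0],
    [0, 0, 0]
  ]
}}

```text
time: 40.7
tool_pos: [488.1, 34.7, 56.5]
tcp_rot: [3.141, 0.01, 3.083]
contact_force: [-3.8, 3.9, 34.0]
grip_width: 0.3
```

Emit:
{"name": "carry_out", "arguments": {
  "xyz": [
    [0, 0, -0.01],
    [0, 0, 0],
    [0, 0, 0],
    [0, 0, 0],
    [0, 0, 0],
    [0, 0, 0],
    [0, 0, 0],
    [0, 0, 0]
  ],
  "dr": [
    [0, 0, 0],
    [0, 0, 0],
    [0, 0, 0],
    [0, 0, 0],
    [0, 0, 0],
    [0, 0, 0],
    [0, 0, 0],
    [0, 0, 0]
  ]
}}

```text
time: 41.7
tool_pos: [488.1, 34.7, 56.7]
tcp_rot: [3.141, 0.01, 3.083]
contact_force: [-1.2, 3.9, 28.6]
grip_width: 0.5
```

```bash
python3 - <<'E'
from h import *
s=capture("side")
crop(s["image"],180,90,190,140,4,"s21.png")
plan([485,34,84],176.7)
E
```

```text
turn total [ 0.005  0.073 -0.005]
at [488.1  34.7  56.7] yaw [180.    0.6 176.7] shift total(tool) [ 0.051 -0.014 -0.456] rows>= 1 F [-1.2  4.2 28.3] w 0.5 t 41.75
```

View pics/s21.png

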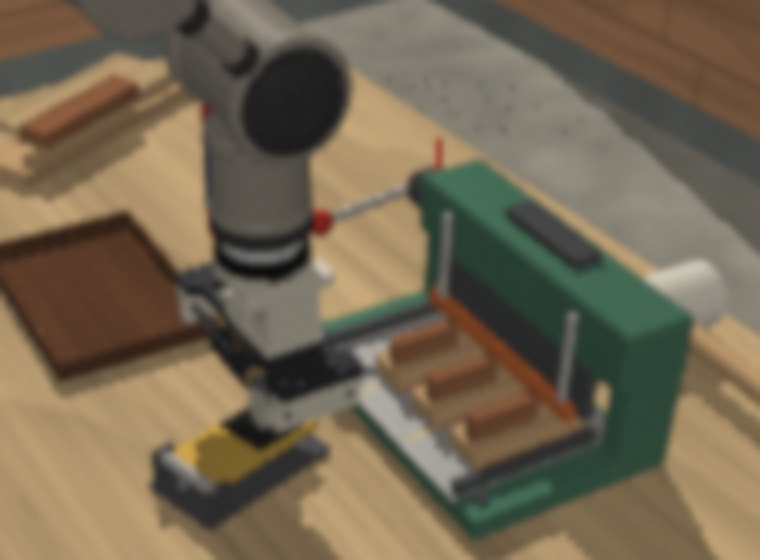

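The pedal is at its stop (TCP 56.7 mm, about 28 N) with the blocks in place, and it was held for over a second. Letting it up and going back to the lever.

Emit:
{"name": "carry_out", "arguments": {
  "xyz": [
    [0, 0, -0.2],
    [0, 0, -0.4],
    [0, 0, -0.8],
    [0, 0, -0.9],
    [0, 0, -0.6],
    [0, 0, 0]
  ],
  "dr": [
    [0, 0, 0],
    [0, 0, 0],
    [0, 0, 0],
    [0, 0, 0],
    [0, 0, 0],
    [0, 0, 0]
  ]
}}

```text
time: 42.5
tool_pos: [485.9, 34.2, 229.9]
tcp_rot: [-3.141, 0.008, 3.084]
contact_force: [-0.3, -0.3, -1.8]
grip_width: 0.8
```

```bash
python3 - <<'E'
from h import *
s=capture("side")
crop(s["image"],180,90,190,140,4,"s22.png")
plan([627.5,174.5,200],176.7)
E
```

```text
turn total [-0.001  0.026 -0.003]
at [484.8  34.3 227.8] yaw [-180.     0.2  176.7] shift total(tool) [-2.24   2.47   0.463] rows>= 3 F [-0.2 -0.2 -0. ] w 0.6 t 42.55
```

View pics/s22.png

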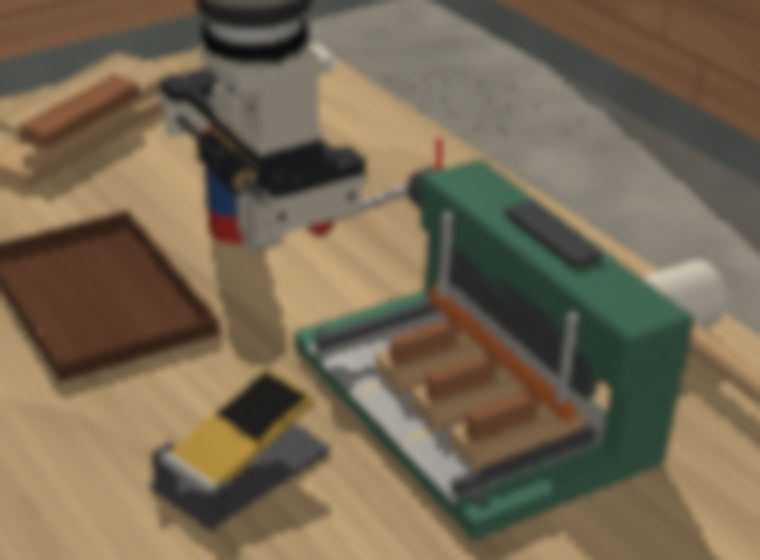

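The pedal is up again. On to the knob.

Emit:
{"name": "carry_out", "arguments": {
  "xyz": [
    [-0.55, 0.6, 0],
    [-0.55, 0.62, 0],
    [-0.57, 0.62, 0],
    [-0.57, 0.63, 0],
    [0, 0, 0.4],
    [0, 0, 0],
    [0, 0, 0]
  ],
  "dr": [
    [0, 0, 0],
    [0, 0, 0],
    [0, 0, 0],
    [0, 0, 0],
    [0, 0, 0],
    [0, 0, 0],
    [0, 0, 0]
  ],
  "gripper": 0.6
}}

```text
time: 43.42
tool_pos: [626.7, 174.0, 202.1]
tcp_rot: [-3.141, -0.001, 3.083]
contact_force: [0.5, 0.2, 0.3]
grip_width: 65.6
```

```bash
python3 - <<'E'
from h import *
plan([627.5,174,117],176.7)
E
```

```text
turn total [-0.001 -0.007 -0.007]
at [626.7 174.  202.1] yaw [-1.800e+02 -1.000e-01  1.766e+02] shift total(tool) [-0.013 -0.     1.418] rows>= 2 F [0.5 0.2 0.3] w 65.6 t 43.425
```

Emit:
{"name": "carry_out", "arguments": {
  "xyz": [
    [0, 0, 0.45],
    [-0.01, 0, 0.55],
    [0, 0, 0.41],
    [0, 0, 0],
    [0, 0, 0]
  ],
  "dr": [
    [0, 0, 0],
    [0, 0, 0],
    [0, 0, 0],
    [0, 0, 0],
    [0, 0, 0]
  ]
}}

```text
time: 44.05
tool_pos: [628.5, 174.2, 119.5]
tcp_rot: [3.141, 0.003, 3.083]
contact_force: [0.3, -0.7, -0.4]
grip_width: 73.7
```

Emit:
{"name": "carry_out", "arguments": {
  "xyz": [
    [0, 0, 0],
    [0, 0, 0],
    [0, 0, 0],
    [0, 0, 0],
    [0, 0, 0],
    [0, 0, 0],
    [0, 0, 0],
    [0, 0, 0]
  ],
  "dr": [
    [0, 0, 0],
    [0, 0, 0],
    [0, 0, 0],
    [0, 0, 0],
    [0, 0, 0],
    [0, 0, 0],
    [0, 0, 0],
    [0, 0, 0]
  ],
  "gripper": -1
}}

```text
time: 45.05
tool_pos: [627.6, 174.3, 117.5]
tcp_rot: [3.142, -0.0, 3.083]
contact_force: [-0.1, -0.5, 0.9]
grip_width: 24.5
```

Emit:
{"name": "carry_out", "arguments": {
  "xyz": [
    [0.01, 0, -0.18],
    [-0.01, 0, -0.18],
    [-0.03, 0, -0.18],
    [-0.045, 0, -0.175],
    [-0.065, 0, -0.17],
    [-0.08, 0, -0.165],
    [-0.095, 0, -0.155],
    [-0.11, 0, -0.145]
  ],
  "dr": [
    [0, 0, 0],
    [0, 0, 0],
    [0, 0, 0],
    [0, 0, 0],
    [0, 0, 0],
    [0, 0, 0],
    [0, 0, 0],
    [0, 0, 0]
  ]
}}

```text
time: 46.05
tool_pos: [653.1, 172.9, 199.3]
tcp_rot: [-3.141, -0.001, 3.084]
contact_force: [-3.6, -1.3, -2.7]
grip_width: 24.3
```

Emit:
{"name": "carry_out", "arguments": {
  "xyz": [
    [-0.04, 0, -0.04],
    [-0.03, 0, -0.03],
    [0, 0, 0]
  ],
  "dr": [
    [0, 0, 0],
    [0, 0, 0],
    [0, 0, 0]
  ]
}}

```text
time: 46.42
tool_pos: [655.3, 172.7, 201.7]
tcp_rot: [-3.141, -0.006, 3.084]
contact_force: [-9.3, -1.7, -2.9]
grip_width: 23.8
```

Emit:
{"name": "carry_out", "arguments": {
  "xyz": [
    [-0.02, 0, -0.04],
    [0, 0, 0]
  ],
  "dr": [
    [0, 0, 0],
    [0, 0, 0]
  ]
}}

```text
time: 46.68
tool_pos: [655.4, 172.8, 201.9]
tcp_rot: [-3.14, -0.011, 3.084]
contact_force: [-10.9, 0.0, -10.9]
grip_width: 24.4
```

Emit:
{"name": "carry_out", "arguments": {
  "xyz": [
    [0.06, 0, 0.06],
    [0, 0, 0],
    [0, 0, 0],
    [0, 0, 0],
    [0, 0, 0]
  ],
  "dr": [
    [0, 0, 0],
    [0, 0, 0],
    [0, 0, 0],
    [0, 0, 0],
    [0, 0, 0]
  ],
  "gripper": 0.6
}}

```text
time: 47.3
tool_pos: [655.2, 172.8, 201.8]
tcp_rot: [3.141, 0.001, 3.083]
contact_force: [0.0, -0.4, -0.6]
grip_width: 69.4
```

Emit:
{"name": "carry_out", "arguments": {
  "xyz": [
    [0, 0, -0.3],
    [0, 0, -0.7],
    [0.3, -0.3, -0.4],
    [0.7, -0.7, 0],
    [0.7, 0, 0],
    [0, 0, 0]
  ],
  "dr": [
    [0, 0, 0],
    [0, 0, 0],
    [0, 0, 0],
    [0, 0, 0],
    [0, 0, 0],
    [0, 0, 0]
  ]
}}

```text
time: 48.05
tool_pos: [547.4, 118.7, 286.4]
tcp_rot: [3.141, -0.0, 3.083]
contact_force: [-0.7, 0.4, -0.5]
grip_width: 73.7
```

```bash
python3 - <<'E'
from h import *
np.set_printoptions(suppress=True,precision=1)
s=capture("side");t=capture("top")
crop(s["image"],210,100,170,130,4.5,"s23.png");crop(t["image"],180,90,130,100,6,"t23.png")
a,sa=redknob(t,(186,125,206,160));b,sb=redknob(s,(255,105,280,140))
k,e=tri(t,a,s,b);print(a,b,k,e,"press xy",wp(*k[:2]))
plan([*pw(-12,42),150],176.7)
E
```

```text
Traceback (most recent call last):
  File "h.py", line 32, in redknob
    i=1+np.argmax(st[1:,4]); return ce[i]+[x0,y0],st[i]
        ~~~~~~~~~^^^^^^^^^^
ValueError: attempt to get argmax of an empty sequence
```

View pics/s23.png

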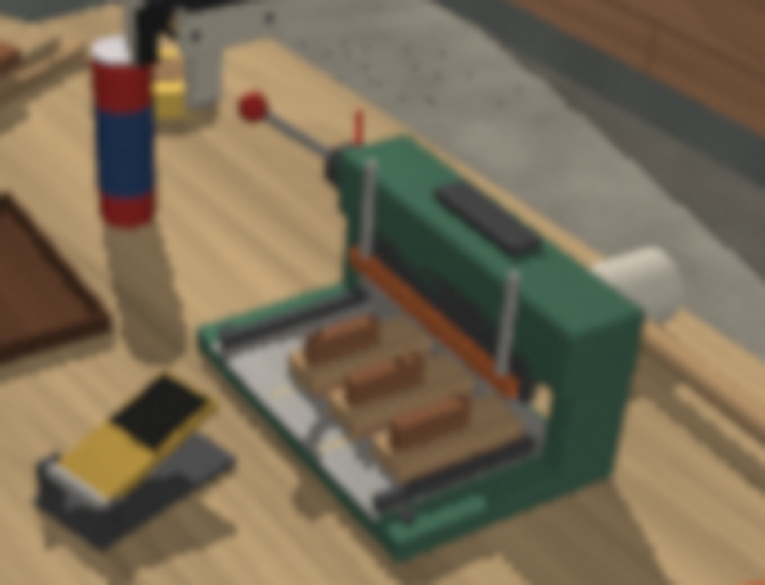

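View pics/t23.png

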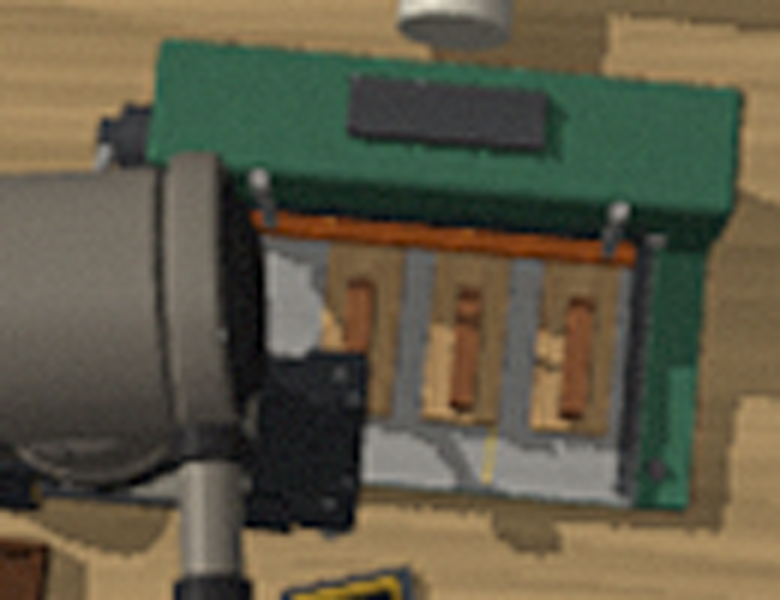

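Lever raised again: the knob is at side px (266,123.5), the same as when first raised. The pedal is up and the blocks are in place. I'll measure the tray and fetch the left block.

```bash
python3 - <<'E'
from h import *
s=capture("side");t=capture("top")
crop(t["image"],100,160,100,80,7,"t24.png");crop(s["image"],165,135,80,55,9,"s24.png")
plan([645.5,41.2,150],176.7)
E
```

```text
turn total [ 0.001  0.008 -0.003]
at [550.7 118.9 285.7] yaw [1.800e+02 1.000e-01 1.767e+02] shift total(tool) [-1.652 -1.203  2.261] rows>= 3 F [ 0.1 -0.2 -0.4] w 73.9 t 48.25
```

View pics/t24.png

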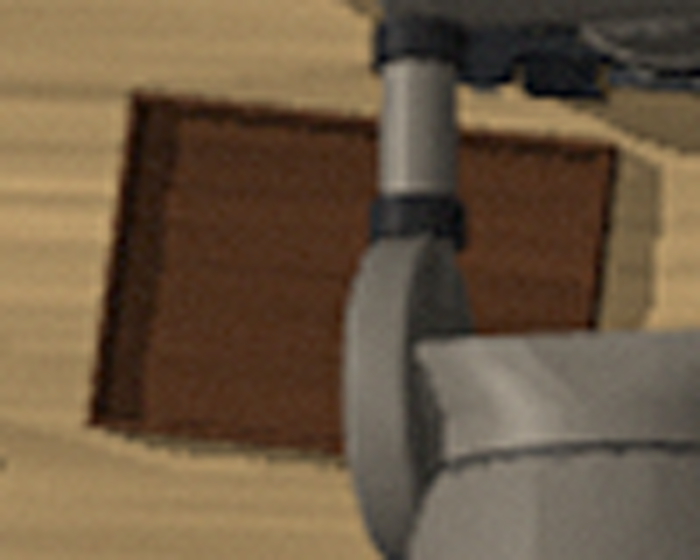

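View pics/s24.png

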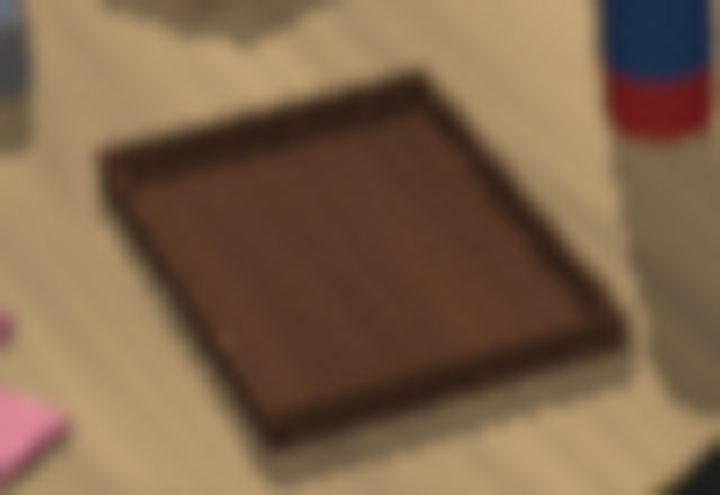

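```bash
python3 - <<'E'
from h import *
np.set_printoptions(suppress=True,precision=1)
s=capture("side");t=capture("top")
T=lambda X,Y,k,x0,y0:((X+.5)/k-.5+x0,(Y+.5)/k-.5+y0)
FLt,FRt,NLt=[onz(t,*T(*p,7,100,160),20)[:2] for p in[(135,92),(617,148),(92,428)]]
NL,FL,FR,NR=[onz(s,*T(*p,9,165,135),20)[:2] for p in[(105,155),(425,75),(622,325),(275,440)]]
print(FLt,FRt,NLt,"c",(FRt+NLt)/2); print(FL,FR,NL,NR,"c",(FL+FR+NL+NR)/4)
for a,b in((FRt,FLt),(FR,FL),(NR,NL)): d=b-a; print("yaw",np.degrees(np.arctan2(-d[0],d[1])),np.linalg.norm(d))
for a,b in((NLt,FLt),(NL,FL),(NR,FR)): d=b-a; print("yaw",np.degrees(np.arctan2(d[1],d[0])),np.linalg.norm(d))
E
```

```text
[554.  437.7] [534.4 208. ] [394.3 448.6] c [464.3 328.3]
[551.9 429.9] [529.9 201.9] [398.7 443.8] [374.7 206.1] c [463.8 320.4]
yaw -4.8795243400838695 230.52339667810824
yaw -5.497168479406715 229.13245153283708
yaw -5.758628643446483 238.847915206249
yaw -3.9230663547103224 160.05547098490015
yaw -5.156089895460417 153.8621199848616
yaw -1.573054538549798 155.31345667827063
```

Emit:
{"name": "carry_out", "arguments": {
  "xyz": [
    [0, -0.6, 0.3],
    [0, -0.6, 0.4],
    [-0.5, 0, 0.5],
    [-0.5, 0, 0.5],
    [-0.65, 0, 0.5],
    [0, 0, 0],
    [0, 0, 0]
  ],
  "dr": [
    [0, 0, 0],
    [0, 0, 0],
    [0, 0, 0],
    [0, 0, 0],
    [0, 0, 0],
    [0, 0, 0],
    [0, 0, 0]
  ],
  "gripper": -0.2
}}

```text
time: 49.22
tool_pos: [644.2, 41.3, 153.4]
tcp_rot: [3.142, -0.001, 3.084]
contact_force: [-0.4, 0.4, 0.1]
grip_width: 36.7
```

```bash
python3 - <<'E'
from h import *
plan([645.5,41.2,66.5],176.7)
E
```

```text
turn total [ 0.001 -0.005 -0.003]
at [644.2  41.3 153.4] yaw [180.   -0.  176.7] shift total(tool) [-2.200e-02 -1.000e-03  1.448e+00] rows>= 2 F [-0.4  0.4  0.1] w 36.7 t 49.225
```

Emit:
{"name": "carry_out", "arguments": {
  "xyz": [
    [-0.01, 0, 0.5],
    [0, 0, 0.55],
    [0, 0, 0.38],
    [0, 0, 0],
    [0, 0, 0]
  ],
  "dr": [
    [0, 0, 0],
    [0, 0, 0],
    [0, 0, 0],
    [0, 0, 0],
    [0, 0, 0]
  ]
}}

```text
time: 49.85
tool_pos: [645.7, 41.2, 70.1]
tcp_rot: [3.141, 0.003, 3.084]
contact_force: [-0.0, -0.2, 0.2]
grip_width: 36.7
```

```bash
python3 - <<'E'
from h import *
s=capture("side")
crop(s["image"],230,120,150,120,5,"s25.png")
plan([645.5,41.2,66.5],176.7)
E
```

```text
turn total [ 0.001  0.026 -0.003]
at [645.8  41.2  70.1] yaw [180.    0.2 176.7] shift total(tool) [ 0.005 -0.001  0.06 ] rows>= 1 F [-0.3  0.3 -0.5] w 36.6 t 49.9
```

View pics/s25.png

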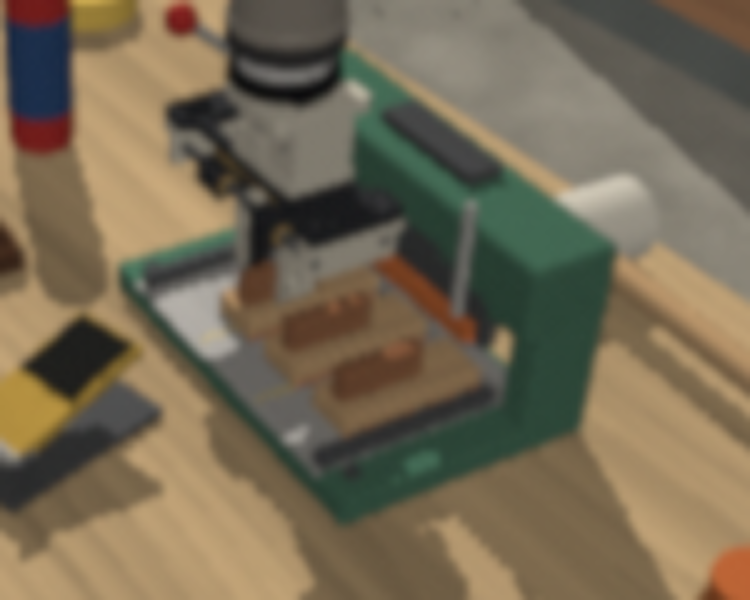

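Emit:
{"name": "carry_out", "arguments": {
  "xyz": [
    [0, 0, 0.04],
    [0, 0, 0],
    [0, 0, 0],
    [0, 0, 0],
    [0, 0, 0],
    [0, 0, 0],
    [0, 0, 0]
  ],
  "dr": [
    [0, 0, 0],
    [0, 0, 0],
    [0, 0, 0],
    [0, 0, 0],
    [0, 0, 0],
    [0, 0, 0],
    [0, 0, 0]
  ],
  "gripper": -1
}}

```text
time: 50.78
tool_pos: [644.9, 41.2, 65.6]
tcp_rot: [3.141, 0.0, 3.083]
contact_force: [-0.7, 0.6, 3.2]
grip_width: 13.8
```

Emit:
{"name": "carry_out", "arguments": {
  "xyz": [
    [0, 0, -0.08],
    [0.3, 0, 0],
    [0.5, 0, 0],
    [0.2, 0, -0.4],
    [0, 0, -0.7],
    [0, 0, -0.5],
    [0, 0, 0]
  ],
  "dr": [
    [0, 0, 0],
    [0, 0, 0],
    [0, 0, 0],
    [0, 0, 0],
    [0, 0, 0],
    [0, 0, 0],
    [0, 0, 0]
  ]
}}

```text
time: 51.65
tool_pos: [586.2, 44.6, 168.5]
tcp_rot: [3.142, 0.005, 3.083]
contact_force: [-0.2, -0.3, -1.2]
grip_width: 13.6
```

```bash
cat >> h.py <<'E'
TO=np.array([464.5,326.]);TY=np.radians(-4.5)
def tw(x,y):
    c,s=np.cos(TY),np.sin(TY); return TO+[c*x-s*y,s*x+c*y]
E
python3 - <<'E'
from h import *
print(tw(-21,65))
plan([*tw(-21,65),167],175.5)
E
```

```text
[448.66457721 392.4472677 ]
turn total [0.001 0.037 0.146]
at [586.2  44.6 168.5] yaw [180.    0.3 176.7] shift total(tool) [2.741 5.6   0.025] rows>= 6 F [-0.2 -0.3 -1.2] w 13.6 t 51.65
```

Emit:
{"name": "carry_out", "arguments": {
  "xyz": [
    [0.34, 0.7, 0],
    [0.34, 0.7, 0],
    [0.34, 0.7, 0],
    [0.34, 0.7, 0],
    [0.34, 0.7, 0],
    [0.34, 0.7, 0],
    [0.34, 0.7, 0],
    [0.35, 0.7, 0]
  ],
  "dr": [
    [0, 0, 0.15],
    [0, 0, 0],
    [0, 0, 0],
    [0, 0, 0],
    [0, 0, 0],
    [0, 0, 0],
    [0, 0, 0],
    [0, 0, 0]
  ]
}}

```text
time: 52.65
tool_pos: [446.0, 393.1, 164.2]
tcp_rot: [-3.14, -0.002, 3.062]
contact_force: [0.4, 0.4, -1.0]
grip_width: 13.8
```

Emit:
{"name": "carry_out", "arguments": {
  "xyz": [
    [0, 0, 0.5],
    [0, 0, 0.6],
    [0, 0, 0],
    [0, 0, 0]
  ],
  "dr": [
    [0, 0, 0],
    [0, 0, 0],
    [0, 0, 0],
    [0, 0, 0]
  ]
}}

```text
time: 53.15
tool_pos: [447.6, 392.2, 100.5]
tcp_rot: [3.141, 0.0, 3.062]
contact_force: [-0.0, 0.1, -0.2]
grip_width: 13.9
```

```bash
python3 - <<'E'
from h import *
s=capture("side")
crop(s["image"],150,90,130,100,6,"s26.png")
plan([*tw(-21,65),52],175.5)
E
```

```text
turn total [ 0.008  0.01  -0.007]
at [448.  392.4 101.2] yaw [1.799e+02 1.000e-01 1.754e+02] shift total(tool) [-0.011  0.001  0.82 ] rows>= 1 F [ 0.3 -0.4 -1. ] w 13.7 t 53.2
```

View pics/s26.png

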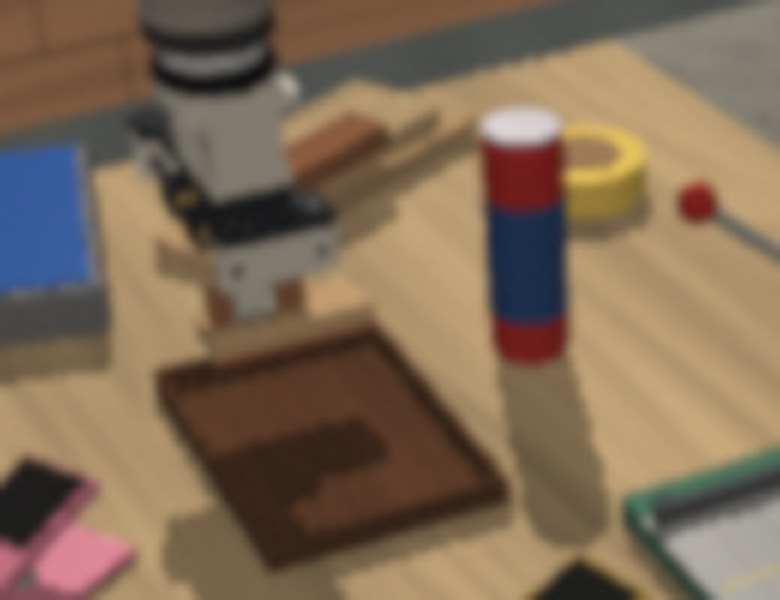

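Emit:
{"name": "carry_out", "arguments": {
  "xyz": [
    [0, 0, 0.4],
    [0, 0, 0.35],
    [0, 0, 0.07],
    [0, 0, 0],
    [0, 0, 0]
  ],
  "dr": [
    [0, 0, 0],
    [0, 0, 0],
    [0, 0, 0],
    [0, 0, 0],
    [0, 0, 0]
  ]
}}

```text
time: 53.82
tool_pos: [448.0, 392.6, 52.3]
tcp_rot: [3.14, 0.002, 3.062]
contact_force: [0.5, -0.0, -0.5]
grip_width: 14.3
```

Emit:
{"name": "carry_out", "arguments": {
  "xyz": [
    [0, 0, 0.03],
    [0, 0, 0.02],
    [0, 0, 0]
  ],
  "dr": [
    [0, 0, 0],
    [0, 0, 0],
    [0, 0, 0]
  ]
}}

```text
time: 54.2
tool_pos: [447.7, 392.5, 49.5]
tcp_rot: [3.141, 0.001, 3.063]
contact_force: [-2.6, -0.9, 8.3]
grip_width: 13.5
```

Contact with the floor. Release and go for the middle block.

Emit:
{"name": "carry_out", "arguments": {
  "xyz": [
    [0, 0, -0.01],
    [0, 0, 0],
    [0, 0, 0],
    [0, 0, 0],
    [0, 0, 0]
  ],
  "dr": [
    [0, 0, 0],
    [0, 0, 0],
    [0, 0, 0],
    [0, 0, 0],
    [0, 0, 0]
  ],
  "gripper": -0.2
}}

```text
time: 54.82
tool_pos: [447.3, 392.2, 48.4]
tcp_rot: [-3.142, -0.0, 3.062]
contact_force: [-0.4, 0.0, 0.0]
grip_width: 36.8
```

Emit:
{"name": "carry_out", "arguments": {
  "xyz": [
    [0, 0, -0.3],
    [0, 0, -0.7],
    [0, 0, -0.7],
    [0, 0, -0.3],
    [0, 0, 0]
  ],
  "dr": [
    [0, 0, 0],
    [0, 0, 0],
    [0, 0, 0],
    [0, 0, -0.15],
    [0, 0, 0]
  ]
}}

```text
time: 55.45
tool_pos: [448.1, 392.8, 171.3]
tcp_rot: [3.139, 0.004, 3.083]
contact_force: [0.2, -0.6, -0.3]
grip_width: 36.8
```

```bash
python3 - <<'E'
from h import *
s=capture("side");t=capture("top")
crop(s["image"],150,90,230,150,3.4,"s27.png");crop(t["image"],190,90,120,90,6,"t27.png")
plan([586,-16,170],176.7);plan([642.5,-18.2,153],176.7)
E
```

```text
turn total [-0.001 -0.001 -0.007]
at [447.  392.  168.5] yaw [-180.    -0.   176.6] shift total(tool) [-2.704 -6.655 -0.025] rows>= 7 F [-0.5  0.2 -1.5] w 37.1 t 55.55
turn total [-0.001 -0.001 -0.007]
at [447.  392.  168.5] yaw [-180.    -0.   176.6] shift total(tool) [-3.646 -6.638  0.258] rows>= 7 F [-0.5  0.2 -1.5] w 37.1 t 55.55
```

View pics/s27.png

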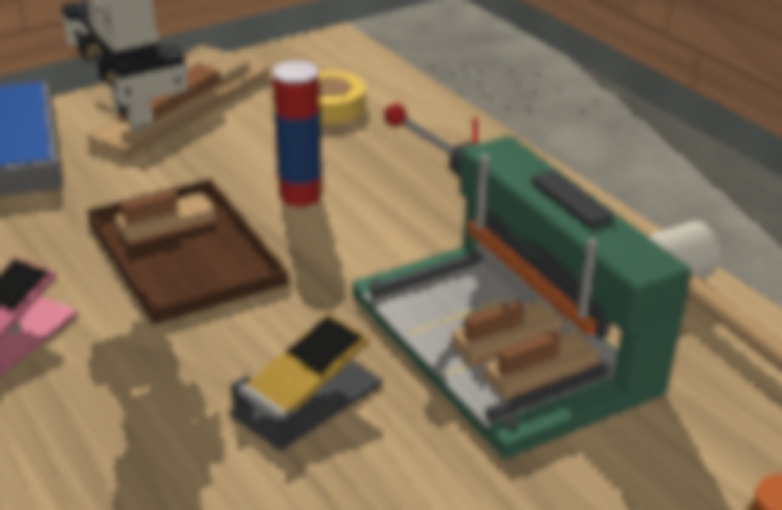

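Emit:
{"name": "carry_out", "arguments": {
  "xyz": [
    [-0.34, -0.83, 0],
    [-0.34, -0.83, 0],
    [-0.34, -0.83, 0],
    [-0.34, -0.83, 0],
    [-0.34, -0.83, 0],
    [-0.34, -0.83, 0],
    [-0.34, -0.83, 0],
    [-0.32, -0.83, 0]
  ],
  "dr": [
    [0, 0, 0],
    [0, 0, 0],
    [0, 0, 0],
    [0, 0, 0],
    [0, 0, 0],
    [0, 0, 0],
    [0, 0, 0],
    [0, 0, 0]
  ]
}}

```text
time: 56.55
tool_pos: [585.6, -16.6, 167.2]
tcp_rot: [3.141, -0.002, 3.083]
contact_force: [0.8, 1.0, 0.0]
grip_width: 36.8
```

Emit:
{"name": "carry_out", "arguments": {
  "xyz": [
    [-0.5, 0, 0.1],
    [-0.45, 0, 0.15],
    [0, 0, 0],
    [0, 0, 0]
  ],
  "dr": [
    [0, 0, 0],
    [0, 0, 0],
    [0, 0, 0],
    [0, 0, 0]
  ]
}}

```text
time: 57.05
tool_pos: [641.7, -18.0, 152.5]
tcp_rot: [3.141, -0.003, 3.083]
contact_force: [-0.2, -0.4, -0.0]
grip_width: 36.7
```

```bash
python3 - <<'E'
from h import *
plan([642.5,-18.2,67],176.7)
E
```

```text
turn total [ 0.002 -0.018 -0.004]
at [641.7 -18.  152.5] yaw [ 1.800e+02 -1.000e-01  1.767e+02] shift total(tool) [-0.013 -0.002  1.425] rows>= 2 F [-0.2 -0.4 -0. ] w 36.7 t 57.05
```

Emit:
{"name": "carry_out", "arguments": {
  "xyz": [
    [-0.01, 0, 0.5],
    [0, 0, 0.55],
    [0, 0, 0.37],
    [0, 0, 0],
    [0, 0, 0]
  ],
  "dr": [
    [0, 0, 0],
    [0, 0, 0],
    [0, 0, 0],
    [0, 0, 0],
    [0, 0, 0]
  ]
}}

```text
time: 57.68
tool_pos: [643.7, -18.2, 69.7]
tcp_rot: [-3.142, 0.002, 3.084]
contact_force: [0.2, -0.2, 2.4]
grip_width: 36.7
```

Emit:
{"name": "carry_out", "arguments": {
  "xyz": [
    [0, 0, 0.01],
    [0, 0, 0],
    [0, 0, 0],
    [0, 0, 0],
    [0, 0, 0],
    [0, 0, 0],
    [0, 0, 0]
  ],
  "dr": [
    [0, 0, 0],
    [0, 0, 0],
    [0, 0, 0],
    [0, 0, 0],
    [0, 0, 0],
    [0, 0, 0],
    [0, 0, 0]
  ],
  "gripper": -1
}}

```text
time: 58.55
tool_pos: [643.6, -18.3, 68.2]
tcp_rot: [3.142, 0.001, 3.083]
contact_force: [-1.1, 0.5, 5.7]
grip_width: 13.8
```

Emit:
{"name": "carry_out", "arguments": {
  "xyz": [
    [0, 0, -0.08],
    [0.3, 0, 0],
    [0.5, 0, 0],
    [0.2, 0, -0.4],
    [0, 0, -0.7],
    [0, 0, -0.5],
    [0, 0, 0]
  ],
  "dr": [
    [0, 0, 0],
    [0, 0, 0],
    [0, 0, 0],
    [0, 0, 0],
    [0, 0, 0],
    [0, 0, 0],
    [0, 0, 0]
  ]
}}

```text
time: 59.42
tool_pos: [584.7, -15.0, 170.7]
tcp_rot: [-3.141, 0.005, 3.083]
contact_force: [0.8, 0.5, -1.5]
grip_width: 14.0
```

```bash
python3 - <<'E'
from h import *
s=capture("side")
crop(s["image"],150,90,230,150,3.4,"s28.png")
plan([*tw(-21,0),167],175.5)
E
```

```text
turn total [-0.001  0.009  0.146]
at [583.6 -14.9 168.8] yaw [-1.800e+02  1.000e-01  1.767e+02] shift total(tool) [2.775 5.509 0.03 ] rows>= 6 F [ 0.1  1.2 -1.3] w 13.7 t 59.475
```

View pics/s28.png

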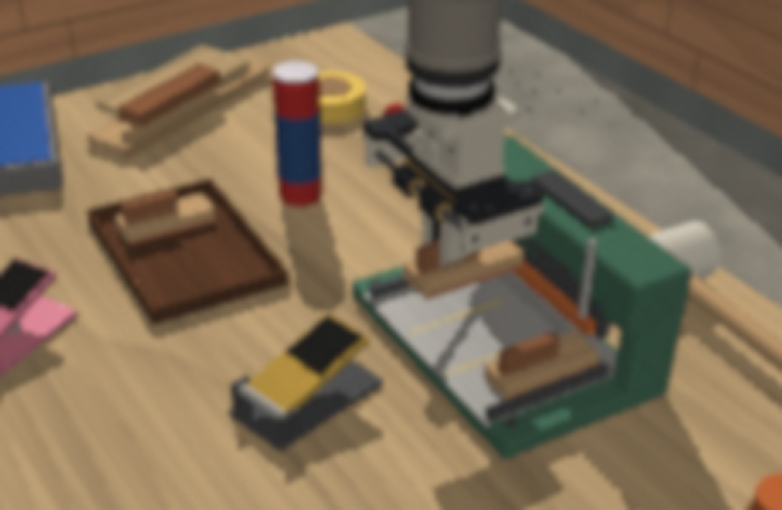

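Emit:
{"name": "carry_out", "arguments": {
  "xyz": [
    [0.34, 0.69, 0],
    [0.35, 0.69, 0],
    [0.35, 0.69, 0],
    [0.35, 0.69, 0],
    [0.35, 0.69, 0],
    [0.35, 0.69, 0],
    [0.35, 0.69, 0],
    [0.34, 0.68, 0]
  ],
  "dr": [
    [0, 0, 0.15],
    [0, 0, 0],
    [0, 0, 0],
    [0, 0, 0],
    [0, 0, 0],
    [0, 0, 0],
    [0, 0, 0],
    [0, 0, 0]
  ]
}}

```text
time: 60.48
tool_pos: [440.9, 328.4, 166.5]
tcp_rot: [-3.14, -0.003, 3.062]
contact_force: [0.5, 0.1, -0.4]
grip_width: 13.7
```

Emit:
{"name": "carry_out", "arguments": {
  "xyz": [
    [0, 0, 0.5],
    [0, 0, 0.6],
    [0, 0, 0],
    [0, 0, 0]
  ],
  "dr": [
    [0, 0, 0],
    [0, 0, 0],
    [0, 0, 0],
    [0, 0, 0]
  ]
}}

```text
time: 60.98
tool_pos: [442.6, 327.5, 102.7]
tcp_rot: [-3.141, -0.0, 3.062]
contact_force: [0.2, -0.5, -1.0]
grip_width: 13.7
```

```bash
python3 - <<'E'
from h import *
s=capture("side")
crop(s["image"],150,90,130,100,6,"s29.png")
plan([*tw(-21,0),53],175.5)
E
```

```text
turn total [ 0.005  0.008 -0.006]
at [443.  327.7 103.3] yaw [1.800e+02 1.000e-01 1.755e+02] shift total(tool) [-0.009 -0.     0.839] rows>= 1 F [ 0.3 -0.5 -0.5] w 13.9 t 61.025
```

View pics/s29.png

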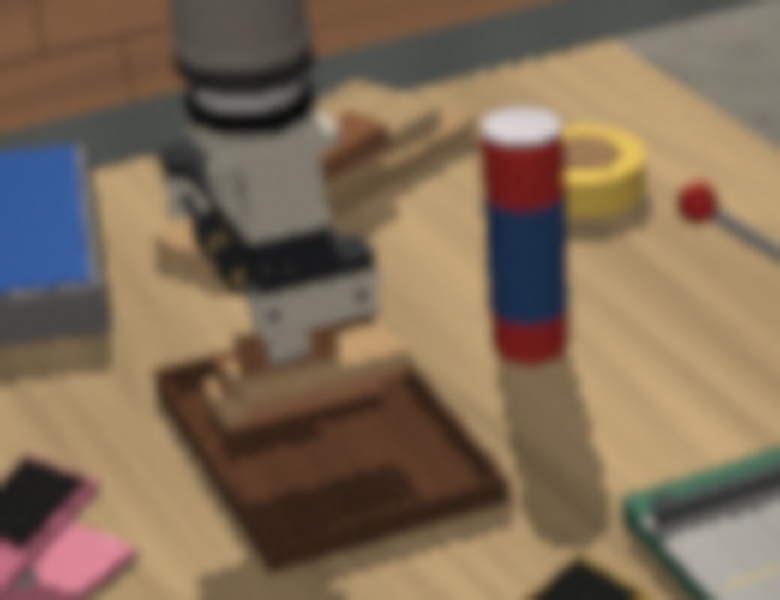

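Emit:
{"name": "carry_out", "arguments": {
  "xyz": [
    [0, 0, 0.4],
    [0, 0, 0.35],
    [0, 0, 0.08],
    [0, 0, 0],
    [0, 0, 0]
  ],
  "dr": [
    [0, 0, 0],
    [0, 0, 0],
    [0, 0, 0],
    [0, 0, 0],
    [0, 0, 0]
  ]
}}

```text
time: 61.65
tool_pos: [443.1, 327.9, 53.9]
tcp_rot: [3.14, 0.002, 3.062]
contact_force: [-0.3, -0.6, -0.8]
grip_width: 14.0
```

Emit:
{"name": "carry_out", "arguments": {
  "xyz": [
    [0, 0, 0.03],
    [0, 0, 0.02],
    [0, 0, 0]
  ],
  "dr": [
    [0, 0, 0],
    [0, 0, 0],
    [0, 0, 0]
  ]
}}

```text
time: 62.02
tool_pos: [443.1, 328.0, 52.2]
tcp_rot: [3.14, 0.002, 3.063]
contact_force: [-4.5, -2.6, 14.6]
grip_width: 13.8
```

Emit:
{"name": "carry_out", "arguments": {
  "xyz": [
    [0, 0, -0.02],
    [0, 0, 0],
    [0, 0, 0],
    [0, 0, 0],
    [0, 0, 0]
  ],
  "dr": [
    [0, 0, 0],
    [0, 0, 0],
    [0, 0, 0],
    [0, 0, 0],
    [0, 0, 0]
  ],
  "gripper": -0.2
}}

```text
time: 62.65
tool_pos: [442.4, 327.5, 50.8]
tcp_rot: [-3.142, -0.0, 3.062]
contact_force: [-0.0, 0.0, -0.6]
grip_width: 36.4
```

Emit:
{"name": "carry_out", "arguments": {
  "xyz": [
    [0, 0, -0.3],
    [0, 0, -0.7],
    [0, 0, -0.7],
    [0, 0, -0.3],
    [0, 0, 0],
    [0, 0, 0]
  ],
  "dr": [
    [0, 0, 0],
    [0, 0, 0],
    [0, 0, 0],
    [0, 0, -0.15],
    [0, 0, 0],
    [0, 0, 0]
  ]
}}

```text
time: 63.4
tool_pos: [441.9, 327.3, 169.8]
tcp_rot: [-3.141, -0.002, 3.083]
contact_force: [-0.1, 0.6, -0.5]
grip_width: 36.7
```

```bash
python3 - <<'E'
from h import *
s=capture("side");t=capture("top")
crop(s["image"],150,90,230,150,3.4,"s30.png")
plan([583,-75,170],176.7)
E
```

```text
turn total [-0.009 -0.016 -0.006]
at [441.9 327.2 169.6] yaw [-1.799e+02 -1.000e-01  1.767e+02] shift total(tool) [-2.734 -6.557 -0.007] rows>= 7 F [ 0.2 -0.9  0.4] w 37.1 t 63.5
```

View pics/s30.png

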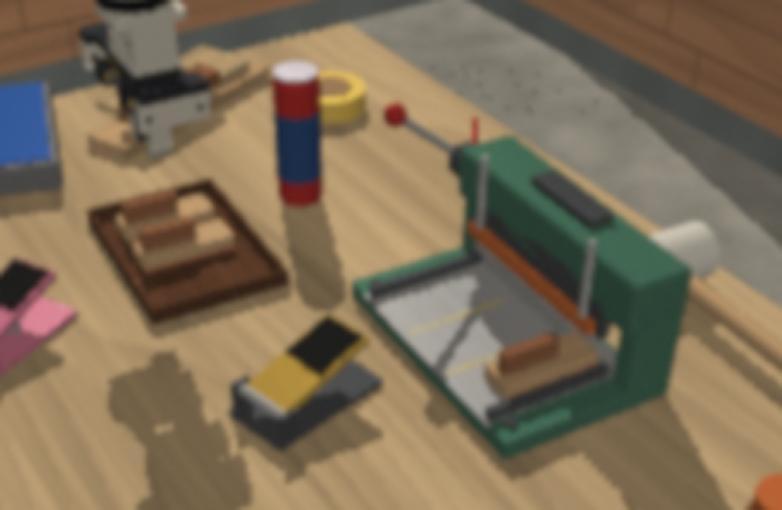

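Emit:
{"name": "carry_out", "arguments": {
  "xyz": [
    [-0.34, -0.82, 0],
    [-0.34, -0.82, 0],
    [-0.34, -0.82, 0],
    [-0.34, -0.82, 0],
    [-0.34, -0.82, 0],
    [-0.34, -0.82, 0],
    [-0.34, -0.82, 0],
    [-0.35, -0.82, 0]
  ],
  "dr": [
    [0, 0, 0],
    [0, 0, 0],
    [0, 0, 0],
    [0, 0, 0],
    [0, 0, 0],
    [0, 0, 0],
    [0, 0, 0],
    [0, 0, 0]
  ]
}}

```text
time: 64.5
tool_pos: [583.1, -76.5, 169.8]
tcp_rot: [3.141, -0.002, 3.083]
contact_force: [0.4, -0.7, 1.1]
grip_width: 36.7
```

Emit:
{"name": "carry_out", "arguments": {
  "xyz": [
    [-0.5, 0, 0.1],
    [-0.45, 0, 0.15],
    [0, 0, 0],
    [0, 0, 0]
  ],
  "dr": [
    [0, 0, 0],
    [0, 0, 0],
    [0, 0, 0],
    [0, 0, 0]
  ]
}}

```text
time: 65.0
tool_pos: [639.1, -78.0, 155.0]
tcp_rot: [3.141, -0.002, 3.084]
contact_force: [0.6, 1.1, -0.1]
grip_width: 36.8
```

```bash
python3 - <<'E'
from h import *
plan([640,-78.3,67],176.7)
E
```

```text
turn total [ 0.003 -0.015 -0.003]
at [639.1 -78.  155. ] yaw [ 1.800e+02 -1.000e-01  1.767e+02] shift total(tool) [-0.015 -0.005  1.467] rows>= 2 F [ 0.6  1.1 -0.1] w 36.8 t 65.0
```

Emit:
{"name": "carry_out", "arguments": {
  "xyz": [
    [-0.01, 0, 0.5],
    [0, 0, 0.55],
    [0, 0, 0.4],
    [0, 0, 0],
    [0, 0, 0]
  ],
  "dr": [
    [0, 0, 0],
    [0, 0, 0],
    [0, 0, 0],
    [0, 0, 0],
    [0, 0, 0]
  ]
}}

```text
time: 65.62
tool_pos: [641.0, -78.3, 70.4]
tcp_rot: [-3.141, 0.002, 3.084]
contact_force: [-0.5, -0.3, -0.0]
grip_width: 36.9
```

Emit:
{"name": "carry_out", "arguments": {
  "xyz": [
    [0, 0, 0.01],
    [0, 0, 0],
    [0, 0, 0],
    [0, 0, 0],
    [0, 0, 0],
    [0, 0, 0],
    [0, 0, 0]
  ],
  "dr": [
    [0, 0, 0],
    [0, 0, 0],
    [0, 0, 0],
    [0, 0, 0],
    [0, 0, 0],
    [0, 0, 0],
    [0, 0, 0]
  ],
  "gripper": -1
}}

```text
time: 66.5
tool_pos: [640.8, -78.3, 68.8]
tcp_rot: [-3.141, 0.001, 3.083]
contact_force: [-1.1, 0.6, 5.4]
grip_width: 14.0
```

Emit:
{"name": "carry_out", "arguments": {
  "xyz": [
    [0, 0, -0.08],
    [0.3, 0, 0],
    [0.5, 0, 0],
    [0.2, 0, -0.4],
    [0, 0, -0.7],
    [0, 0, -0.5],
    [0, 0, 0]
  ],
  "dr": [
    [0, 0, 0],
    [0, 0, 0],
    [0, 0, 0],
    [0, 0, 0],
    [0, 0, 0],
    [0, 0, 0],
    [0, 0, 0]
  ]
}}

```text
time: 67.38
tool_pos: [581.8, -75.0, 171.4]
tcp_rot: [-3.141, 0.005, 3.083]
contact_force: [0.6, -0.2, -0.8]
grip_width: 13.9
```

```bash
python3 - <<'E'
from h import *
s=capture("side");t=capture("top")
crop(s["image"],150,90,230,150,3.4,"s31.png");crop(t["image"],100,160,100,80,7,"t31.png")
plan([*tw(-21,-65),167],175.5)
E
```

```text
turn total [ 0.003 -0.009  0.146]
at [580.1 -74.6 168.2] yaw [ 1.800e+02 -1.000e-01  1.767e+02] shift total(tool) [2.795 5.421 0.02 ] rows>= 6 F [-0.  -0.2 -1.3] w 13.9 t 67.475
```

View pics/s31.png

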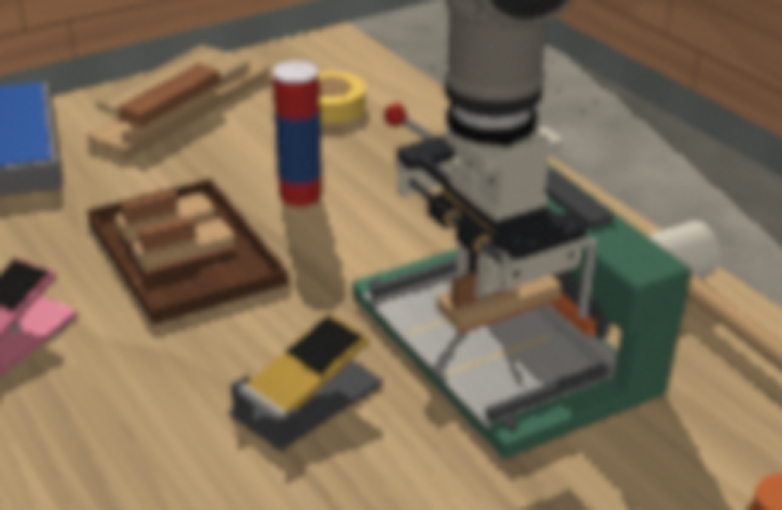

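View pics/t31.png

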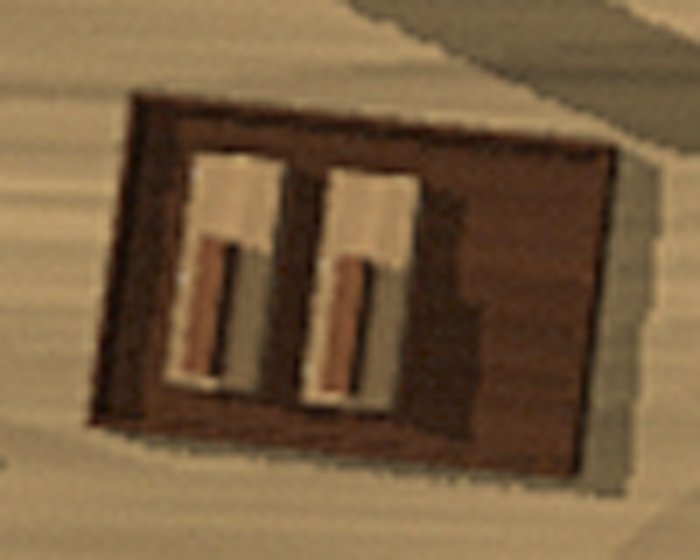

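Emit:
{"name": "carry_out", "arguments": {
  "xyz": [
    [0.35, 0.68, 0],
    [0.35, 0.68, 0],
    [0.35, 0.68, 0],
    [0.35, 0.68, 0],
    [0.35, 0.68, 0],
    [0.35, 0.68, 0],
    [0.35, 0.68, 0],
    [0.34, 0.67, 0]
  ],
  "dr": [
    [0, 0, 0.15],
    [0, 0, 0],
    [0, 0, 0],
    [0, 0, 0],
    [0, 0, 0],
    [0, 0, 0],
    [0, 0, 0],
    [0, 0, 0]
  ]
}}

```text
time: 68.47
tool_pos: [437.1, 263.8, 167.3]
tcp_rot: [-3.14, -0.003, 3.062]
contact_force: [0.3, 0.4, -1.1]
grip_width: 13.8
```

Emit:
{"name": "carry_out", "arguments": {
  "xyz": [
    [0, 0, 0.5],
    [0, 0, 0.6],
    [0, 0, 0],
    [0, 0, 0]
  ],
  "dr": [
    [0, 0, 0],
    [0, 0, 0],
    [0, 0, 0],
    [0, 0, 0]
  ]
}}

```text
time: 68.97
tool_pos: [438.8, 262.8, 103.3]
tcp_rot: [-3.141, -0.0, 3.062]
contact_force: [0.3, -0.2, -0.7]
grip_width: 13.7
```

```bash
python3 - <<'E'
from h import *
s=capture("side")
crop(s["image"],150,90,130,100,6,"s32.png")
plan([*tw(-21,-65),54],175.5)
E
```

```text
turn total [ 0.004  0.007 -0.006]
at [439.3 263.  103.9] yaw [1.800e+02 1.000e-01 1.755e+02] shift total(tool) [ 0.013 -0.003  0.832] rows>= 1 F [0.7 0.  0.1] w 14.0 t 69.025
```

View pics/s32.png

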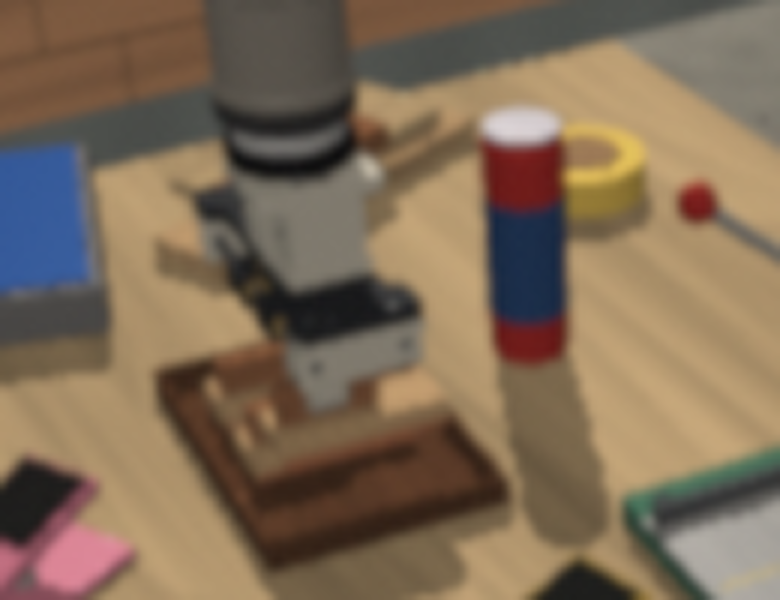

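Emit:
{"name": "carry_out", "arguments": {
  "xyz": [
    [0, 0, 0.4],
    [0, 0, 0.35],
    [0, 0, 0.08],
    [0, 0, 0],
    [0, 0, 0]
  ],
  "dr": [
    [0, 0, 0],
    [0, 0, 0],
    [0, 0, 0],
    [0, 0, 0],
    [0, 0, 0]
  ]
}}

```text
time: 69.65
tool_pos: [439.4, 263.2, 54.4]
tcp_rot: [3.141, 0.002, 3.062]
contact_force: [0.2, -1.0, 0.2]
grip_width: 13.8
```

Emit:
{"name": "carry_out", "arguments": {
  "xyz": [
    [0, 0, 0.03],
    [0, 0, 0.01],
    [0, 0, 0]
  ],
  "dr": [
    [0, 0, 0],
    [0, 0, 0],
    [0, 0, 0]
  ]
}}

```text
time: 70.03
tool_pos: [439.3, 263.1, 52.8]
tcp_rot: [3.141, 0.002, 3.063]
contact_force: [-2.3, -1.4, 13.4]
grip_width: 13.7
```

Emit:
{"name": "carry_out", "arguments": {
  "xyz": [
    [0, 0, -0.02],
    [0, 0, 0],
    [0, 0, 0],
    [0, 0, 0],
    [0, 0, 0]
  ],
  "dr": [
    [0, 0, 0],
    [0, 0, 0],
    [0, 0, 0],
    [0, 0, 0],
    [0, 0, 0]
  ],
  "gripper": -0.2
}}

```text
time: 70.65
tool_pos: [438.6, 262.9, 52.0]
tcp_rot: [-3.142, -0.0, 3.062]
contact_force: [-0.5, 0.9, -0.4]
grip_width: 36.7
```

Emit:
{"name": "carry_out", "arguments": {
  "xyz": [
    [0, 0, -0.3],
    [0, 0, -0.7],
    [0, 0, -0.8],
    [0, 0, -0.9],
    [0, -0.8, 0],
    [0, -0.8, 0],
    [0, -0.8, 0],
    [0, 0, 0]
  ],
  "dr": [
    [0, 0, 0],
    [0, 0, 0],
    [0, 0, 0],
    [0, 0, 0],
    [0, 0, 0],
    [0, 0, 0],
    [0, 0, 0],
    [0, 0, 0]
  ]
}}

```text
time: 71.65
tool_pos: [427.0, 117.0, 214.2]
tcp_rot: [-3.141, -0.0, 3.058]
contact_force: [0.7, 0.7, 0.4]
grip_width: 37.0
```

Emit:
{"name": "carry_out", "arguments": {
  "xyz": [
    [0, -0.8, 0],
    [0, -0.8, 0],
    [0, -0.8, 0],
    [0, 0, 0]
  ],
  "dr": [
    [0, 0, 0],
    [0, 0, 0],
    [0, 0, 0],
    [0, 0, 0]
  ]
}}

```text
time: 72.15
tool_pos: [416.1, -26.1, 214.1]
tcp_rot: [-3.141, 0.0, 3.059]
contact_force: [-0.8, 0.4, 0.0]
grip_width: 36.7
```

```bash
python3 - <<'E'
from h import *
s=capture("side");t=capture("top")
crop(s["image"],130,90,240,160,3.3,"s33.png");crop(t["image"],90,80,160,120,5,"t33.png")
o=get_obs();print(o["tool_pos"],o["contact_force"],o["time"])
np.set_printoptions(suppress=True,precision=1)
a,sa=redknob(t,(186,125,206,160));b,sb=redknob(s,(255,105,280,140))
print(a,b,tri(t,a,s,b))
E
```

```text
[416.05316657 -23.8455973  214.07845761] [-0.12718923  1.31147576 -0.42780544] 72.25
[190.9 133.8] [265.9 123.7] (array([653.6, 175.4, 192.1]), np.float64(1.8634937202285626))
```

View pics/s33.png

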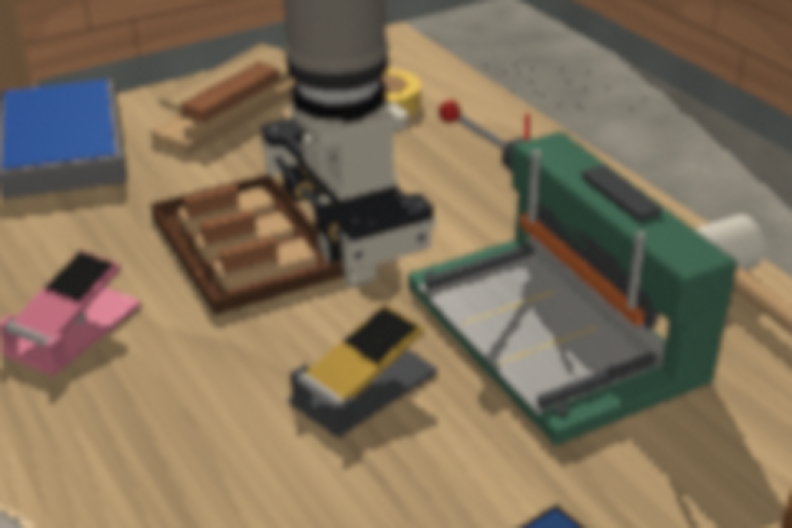

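View pics/t33.png

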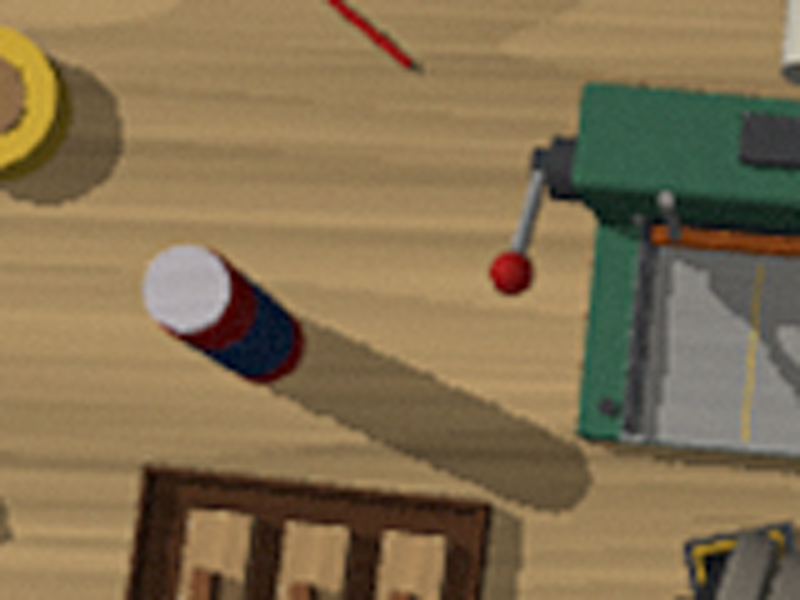

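```bash
python3 - <<'E'
from h import *
t=capture("top")
crop(t["image"],100,160,100,80,7,"t34.png")
E
```

```text
(no output)
```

View pics/t34.png

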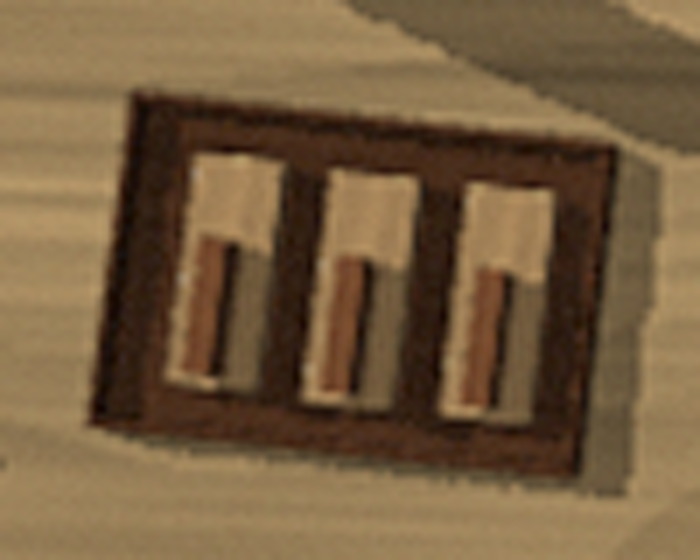

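All three blocks lie flat inside the tray walls (crop (225,270), (360,290), (495,300)), and the arm is clear.

```bash
python3 -c "
from plant import close_job
print(close_job())"
```

```text
the job is handed in; nothing more can be done
None
```

The job is done and handed in at about 72 s of the 210 s allowed; no verdict was reported.

I raised the lever to its stop, then slid all three blocks under the bar until each nose met the back stop. With the lever fully lowered, I held the yellow pedal at its stop for a little over a second (28–34 N). I then let the pedal up, raised the lever again and moved the blocks to the tray.

**Last checks:**
- **Tray:** the three blocks lie flat, apart and inside the walls.
- **Lever:** the knob is back at the same side-view pixel as when first fully raised. Its camera height reads 192 mm against about 196 mm expected. I put that down to camera calibration and blur, because the lever had pushed back firmly at its stop.
- **Pedal and arm:** the pedal is up and the gripper is clear of everything.
- **Spray can and jar:** the can stands where it started. I did not measure the jar again at the end; the arm never went near it.
- **Knocks or slips:** I saw no block knocked aside and no loss of grip.

One small disagreement: the seated blocks measured about 2 mm short of their expected position, all by the same amount. That matches an offset in my estimate of where the press stands, and it is well within the limit.

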